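# Open the sample case and scan the label inside its lid

## Robot

A 6-joint arm with a two-finger parallel gripper is mounted at the origin on the work surface. World frame = base frame: x ahead of the robot, y to its left, z up, the work surface at z = 0. Lengths are in m, angles in rad, forces in N, time in s.
With the tool pointing down it reaches from about 0.4 to 0.825 m from the base axis. Payload 7 kg.
Tool frame: the origin (TCP) lies midway between the tips of the shut fingers; the grasp point (between the pads) lies 19 mm behind it; z points along the fingers, y is the line along which they close (so a half turn about z gives the same grasp; the last joint's range is limited). The gripper opens to 88 mm and grips with 3 to 60 N. Pads are 19 mm wide; open, the fingers measure 130 mm over their backs; the gripper's body (78 mm by 193 mm) begins 47 mm behind the grasp point.
Start: joints at [-0.923, 0.359, 0.012, 0, -1.224, -0.288], TCP at [0.238, -0.632, 0.198] pointing down, gripper open.
Joint ranges: [-3.07, 3.07], [-1.43, 2.12], [-1.02, 1.25], [-3.03, 1.67], [-3.05, -0], [-3.03, 3.03]. Speed limits (rad/s): [2.39, 2.39, 3.01, 3.14, 3.14, 3.14].

## Interface

Orientations are given as [roll, pitch, yaw] about the fixed x, y, z axes, in that order (R = Rz(yaw) Ry(pitch) Rx(roll)).
In Python, from station import telemetry, eyes, ticket, recognise, trace gives the robot as it stands. The module is installed in compiled form; this text tells all that it offers.
- The arm moves only by the tool servo_tool, never from a script. Its argument "series" is a list that holds one entry, the list of rows, each a list of 4 numbers: the shift along the tool's x, y, z in mm, then the turn about the tool's z in rad. In form: [[[x, y, z, roll], ...]]. A call has exactly 10 rows; each row shifts and turns the commanded pose from where the row before left it, along the tool's axes as they then stand; what a row does not reach is not made up. A row lasts 1/12 s, in which the tool goes at most 41.7 mm and 7.16 degrees, less where a joint would pass 70% of its speed; a pose out of reach is approached as far as the arm can. A call is refused whole if a number of a shift passes 41.7 or a number of a turn 0.125, either way. A call with a gripper value outside its range is refused whole. "claw" is the gripper's target within -1 to 1 (shut at 1, half-way at 0, fully open at -1), set as the call begins (left out, the last holds). The fingers move at their own pace and stop on an object; "grip_force" is the grip in N (left out, the last holds). Time passes only in rows, so rows that do not move let the fingers close, or fill a call up. It gives the time, the measured TCP pose, the force, the opening and the grip force at its end, in the units of the state.
- telemetry.get_state(): the state, without advancing time (a new reading comes with each control period).
- eyes.grab_frame(name): name is "scene" or "top"; returns the picture (384x512x3 uint8, red, green, blue); there is no depth.
- eyes.calibration(name): a dict with "mtx" (3x3 intrinsics, pixels), "rvec" (rotation vector, rad) and "tvec" (3), from world to camera coordinates, as OpenCV has them. Camera axes: x right, y down, z forward; pixel columns grow to the right and rows downward; lengths in m; the calibration is good to about 2 mm. A picture is of the moment at which its call begins. calibration takes no time and is no camera call.
- ticket.job_done(): hands the job in; it is judged then, once.
Trained networks look in the newest picture that a camera, given by its name, has taken for a name from the list of things; names that differ only in an ending like _2 or _b are one class to them, and where a whole thing is asked for, a point or a joint stands for the part that bears it (a point fixed in the world has none). Each returns a list of dicts, best first, with "conf" (0 to 1); they miss things now and then, are a little off and sometimes report something else, mostly with a low value. They report only what shows in the picture. A call takes as long as a camera call.
- recognise(camera, name): "position" ([x, y, z] in m, in world coordinates, good to about 4 mm: the middle of the surface that is visible of it).
- trace(camera, name): "mask" (384x512 bool, what is visible of it).
The state is a dict: "t": time; "q": joint angles; "qd": joint speeds; "joint_efforts": joint torques, N m; "eef_pos": TCP position; "ee_rot": TCP orientation; "force": force on the tool from outside, world axes, zero at the start; "moment": the same for the moment, N m; "width": finger opening in m; "gripper_force": force on a finger pad.
Only numpy, scipy, OpenCV 4.12 (cv2) and the standard library are available. Lean on these libraries where they do the work, as an engineer would, in place of code of your own. Each camera call takes 0.05 s, during which the arm holds its last target. There are 200 camera calls.

## Task

Open the sample transport case: lift its lid (it has a carrying bar) and ease it right back until it rests on its stop, without forcing it, and let go. Then take the barcode scanner out of its dock, point its window squarely at the middle of the barcode label inside the open lid from about 10 cm away and hold it steady there for a good second. Finally stand the scanner back in its dock, set down and not dropped; leave the case open and the other things on the desk where they are.

Things in the scene. Friction and masses are not known exactly. Their poses are not given: they have to be found in the camera images.
- case: Grey plastic sample transport case, fixed to the desk: open box 150 (x) x 280 (y) x 110 mm high, walls 6 mm, with a low rack of tubes inside (nothing in it higher than 82 mm). Origin: centre of its underside. At yaw 0 its front faces -x; the lid hinge runs along its y axis on the far (+x) top edge, 75 mm from the centre and 110 mm up.
- lid (a joint): Lid angle in rad: 0 shut, pi/2 upright, 2.4 resting on its stop (leaning back). The front edge rises and goes over to the far side. The hinge is stiff: the lid stays where it is left and needs about 4 to 6 N at 100 mm from the hinge to move. It may start slightly ajar. The stop must not be loaded with more than 50 N.
- lid_hinge (a point): Middle of the hinge line, at the lid's underside. Axes are the lid's: y along the hinge; x away from the lid panel (the lid extends 150 mm to -x, its full 280 mm width in y); z out of its outer face. The lid is 10 mm thick (z 0 to 10 mm).
- lid_bar (a point): Centre of the black carrying bar on the lid's outer face: round bar 14 mm thick along the lid's y, 96 mm free between its two posts, 38 mm above the outer face (axis), 95 mm from the hinge line and so 55 mm behind the lid's front edge. Past about upright the panel gets in the way of a gripper on the bar; push the inner face instead. Same axes as lid_hinge.
- lid_label (a point): Centre of the white barcode label (44 x 70 mm) on the inner face of the lid, 80 mm from the hinge line. Same axes as lid_hinge; the label faces -z.
- scanner: Loose white hand-held barcode scanner, about 180 g, 150 mm long, standing nose-down. Origin: centre of the window in its nose; it looks along -z. Along +z: head 52 (x) x 44 (y) mm up to z 40, neck 44 x 36 mm up to z 61, handle 34 (x) x 26 (y) mm from z 60 to z 150.
- dock: White scanner dock, fixed to the desk: open-topped cup 78 (x) x 70 (y) mm outside, walls 5 mm, 34 mm high, inner floor 5 mm up (inside 68 x 60 mm). The scanner stands in it nose-down, its x along the dock's x. Origin: centre of its underside.
- rack: Bystander: loose white tube rack 90 x 110 x 45 mm with capped tubes up to 91 mm high. Origin: centre of underside.
- mouse: Bystander: loose black computer mouse, 105 x 60 x 32 mm. Origin: centre of underside.
- bottle: Bystander: loose white bottle, 60 mm across, 150 mm high. Origin: centre of underside.

How it is judged:
By the outcome, as a careful person would: the job done as asked, in the order asked, and still so for the second after the job is handed in, with the robot touching nothing.
It also fails if it takes over 72 s, if anything falls off the work surface, if the arm or the gripper's body presses on something with over 40 N, if the wrist force passes 120 N, or if a joint passes its speed limit or range.

## Working session

There is one attempt and no reset: what is moved stays moved. The work goes in short steps, Python scripts to look and compute and a tool call to move; the robot and the scene stay as the last step left them, time stands still between calls to the robot, and variables do not carry over. Pictures are saved under pics/ and viewed, at most 10 in all, crops included, and the job is handed in when it is done.

Besides the shell and the picture viewer there is one more tool, called as name([rows], argument=value, ...), one row to a line, values as JSON. servo_tool: Moves the arm, as the interface text tells. Its arguments: {"type":"object","properties":{"series":{"type":"array"},"claw":{"type":"number"},"grip_force":{"type":"number"}},"required":["series"]}

```bash
mkdir -p pics; cat > h.py <<'E'
import numpy as np,cv2
from scipy.spatial.transform import Rotation as R
from station import telemetry,eyes,ticket,recognise,trace
def cal(n):
    c=eyes.calibration(n);return np.array(c["mtx"],float),np.array(c["rvec"],float).reshape(3),np.array(c["tvec"],float).reshape(3)
def proj(n,P):
    K,r,t=cal(n);return cv2.projectPoints(np.array(P,float).reshape(-1,3),r,t,K,None)[0].reshape(-1,2)
def ray(n,uv,z):
    K,r,t=cal(n);Rm=cv2.Rodrigues(r)[0];d=Rm.T@np.linalg.solve(K,[uv[0],uv[1],1]);c=-Rm.T@t
    return c+d*(z-c[2])/d[2]
def save(n,f):
    im=eyes.grab_frame(n);cv2.imwrite(f,im[:,:,::-1]);return im
def st():
    s=telemetry.get_state();return s
E
python3 - <<'E'
from h import *
a=save("scene","pics/s0.png");b=save("top","pics/t0.png")
cv2.imwrite("pics/both0.png",np.hstack([a,b])[:,:,::-1][:, :])
for c in("scene","top"):
    K,r,t=cal(c);print(c,K[0,0],-cv2.Rodrigues(r)[0].T@t)
    for n in("case","lid_bar","lid_hinge","lid","scanner","dock","rack","mouse","bottle"):
        for d in recognise(c,n)[:2]:print(n,np.round(d["position"],3),round(d["conf"],2))
    for n in("case","lid","scanner","dock","lid_bar"):
        for d in trace(c,n)[:1]:
            m=d["mask"].astype(np.uint8);print("mask",n,round(d["conf"],2),m.sum(),np.round(cv2.minAreaRect(cv2.findNonZero(m))[0:3],1) if 0 else [np.round(x,1) for x in cv2.minAreaRect(cv2.findNonZero(m))])
s=st();print({k:np.round(v,3) for k,v in s.items()})
E
```

```text
scene 448.7197822743225 [1.08115851 0.43648617 1.03829587]
case [0.573 0.028 0.127] 0.62
case [0.55  0.022 0.129] 0.23
lid_bar [0.549 0.017 0.125] 0.73
lid_bar [ 0.718 -0.319  0.025] 0.33
lid_hinge [0.55  0.02  0.131] 0.58
lid [0.551 0.022 0.132] 0.85
scanner [0.471 0.314 0.084] 0.88
dock [0.483 0.323 0.003] 0.71
rack [ 0.485 -0.317  0.048] 0.55
mouse [ 0.715 -0.316  0.026] 0.97
mouse [0.574 0.028 0.126] 0.53
bottle [0.685 0.345 0.099] 0.98
mask case 0.57 8100 [array([272.1, 199.5]), array([116.4,  75.4]), np.float64(22.6)]
mask lid 0.66 5715 [array([273.9, 188.7]), array([112.1,  54.6]), np.float64(21.9)]
mask scanner 0.96 656 [array([392. , 239.7]), array([19.9, 42.9]), np.float64(32.5)]
mask lid_bar 0.67 5594 [array([273.3, 188.9]), array([111.2,  54.2]), np.float64(21.8)]
top 401.7909111431335 [ 0.43553588 -0.01109185  1.19019965]
case [0.541 0.008 0.129] 0.86
lid_bar [0.54  0.007 0.124] 0.86
lid_hinge [0.541 0.004 0.132] 0.71
lid [0.54  0.007 0.127] 0.71
scanner [0.459 0.297 0.084] 0.85
scanner [0.54  0.009 0.129] 0.56
dock [0.441 0.296 0.005] 0.95
rack [ 0.468 -0.324  0.046] 0.
[... 308 characters left out ...]
]), array([26.5, 18.3]), np.float64(6.3)]
mask dock 0.93 654 [array([154.5, 238.4]), array([31.7, 35.2]), np.float64(9.5)]
mask lid_bar 0.66 5718 [array([257.1, 205.8]), array([ 55.3, 106.4]), np.float64(77.1)]
{'t': np.float64(1.5), 'q': array([-0.923,  0.359,  0.012,  0.   , -1.224, -0.288]), 'qd': array([ 0.001, -0.001,  0.   ,  0.   , -0.002, -0.   ]), 'joint_efforts': array([ 0.0000e+00, -5.8238e+01,  2.9330e+01,  7.0030e+00,  1.2000e-02,
       -0.0000e+00]), 'eef_pos': array([ 0.238, -0.632,  0.198]), 'ee_rot': array([-3.142, -0.   , -2.782]), 'force': array([1.8  , 0.437, 0.316]), 'moment': array([ 0.032, -0.029, -0.026]), 'gripper_force': np.float64(0.0), 'width': np.float64(0.087)}
```

```bash
python3 -c "
import cv2,numpy as np
a=cv2.imread('pics/s0.png');b=cv2.imread('pics/t0.png')
cv2.imwrite('pics/v1.png',cv2.resize(a,(800,600)));cv2.imwrite('pics/v2.png',cv2.resize(b,(800,600)))"
```

```text
(no output)
```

View pics/v1.png

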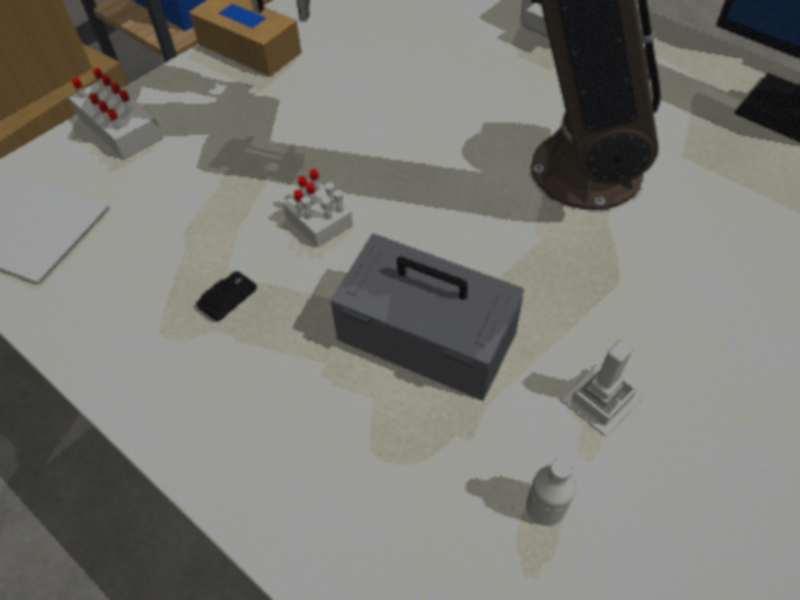

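View pics/v2.png

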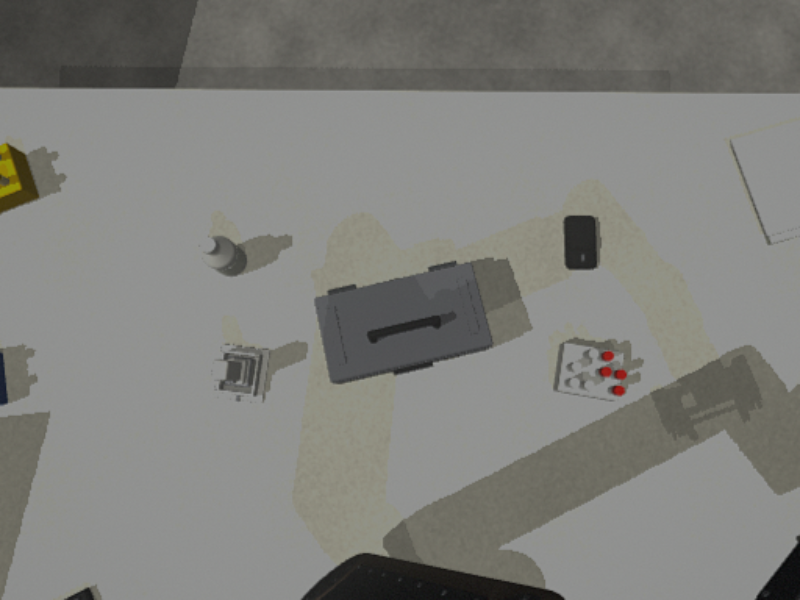

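The scene view shows the case at about (273,195) in 512×384 pixels, with its carrying bar on top. The scanner stands in the dock at (392,240), with the bottle beyond it. In the top view the case is turned about 12°, hinges on the far side, and the lid is nearly shut. Next I'll fit silhouettes to get the poses.

```bash
cat >> h.py <<'E'
from scipy.optimize import minimize
from itertools import product
def box(x0,x1,y0,y1,z0,z1): return np.array(list(product((x0,x1),(y0,y1),(z0,z1))),float)
def lidR(psi,th): return R.from_euler('z',psi)*R.from_euler('y',th)
def hinge(p): return np.array([p[0]+.075*np.cos(p[2]),p[1]+.075*np.sin(p[2]),.110])
def lidpt(p,th,v): return hinge(p)+lidR(p[2],th).apply(v)
def case_pts(p,th):
    b=R.from_euler('z',p[2]).apply(box(-.075,.075,-.14,.14,0,.11))+[p[0],p[1],0]
    return [b,lidpt(p,th,box(-.15,0,-.14,.14,0,.01))]
def scan_pts(pos,rot):
    return [rot.apply(box(-a,a,-b,b,z0,z1))+pos for a,b,z0,z1 in((.026,.022,0,.04),(.022,.018,.04,.061),(.017,.013,.06,.15))]
def render(c,parts,S=4):
    m=np.zeros((384*S,512*S),np.uint8)
    for P in parts:
        u=((proj(c,P)+.5)*S).astype(np.float32);cv2.fillConvexPoly(m,cv2.convexHull(u).astype(np.int32),1)
    return m
def iou(c,parts,mask,ign=None):
    m=render(c,parts);M=cv2.resize(mask.astype(np.uint8),None,fx=4,fy=4,interpolation=cv2.INTER_NEAREST)
    if ign is not None:
        k=1-cv2.resize(ign.astype(np.uint8),None,fx=4,fy=4,interpolation=cv2.INTER_NEAREST);m=m*k;M=M*k
    return (m&M).sum()/max(1,(m|M).sum())
def mask(c,n):
    d=trace(c,n);return d[0]["mask"] if d else None
E
python3 - <<'E'
from h import *
for c in("scene","top"): eyes.grab_frame(c)
M={c:mask(c,"case") for c in("scene","top")}
for cs in(("scene","top"),("top",),("scene",)):
    f=lambda v:-sum(iou(c,case_pts(v[:3],v[3]),M[c]) for c in cs)
    r=minimize(f,[.545,.012,.22,.05],method="Nelder-Mead",options=dict(initial_simplex=[[.545,.012,.22,.05],[.555,.012,.22,.05],[.545,.022,.22,.05],[.545,.012,.28,.05],[.545,.012,.22,.15]],xatol=1e-4,fatol=1e-5))
    print(cs,np.round(r.x,4),r.fun/len(cs))
S={c:mask(c,"scanner") for c in("scene","top")}
D=mask("top","dock")
def box_of(m): return cv2.boundingRect(m.astype(np.uint8))
print([box_of(S[c]) for c in S],box_of(D))
f=lambda v:-sum(iou(c,scan_pts([v[0],v[1],.005],R.from_euler('z',v[2]))[1 if c=="scene" else 2:],S[c]) for c in S)
for cs in(("scene","top"),("top",),("scene",)):
  for y0 in(-.1,.2):
    f=lambda v:-sum(iou(c,scan_pts([v[0],v[1],.005],R.from_euler('z',v[2])),S[c]) for c in cs)
    s0=np.array([.455,.295,y0]);r=minimize(f,s0,method="Nelder-Mead",options=dict(initial_simplex=np.vstack([s0,s0+np.diag([.01,.01,.15])]),xatol=1e-4,fatol=1e-5));print(cs,np.round(r.x,4),r.fun/len(cs))
fd=lambda v:-iou("top",[R.from_euler('z',v[2]).apply(box(-.039,.039,-.035,.035,0,.034))+[v[0],v[1],0]]+scan_pts([v[0],v[1],.005],R.from_euler('z',v[2])),D|S["top"])
for y0 in(-.1,.2):
    s0=np.array([.455,.295,y0]);r=minimize(fd,s0,method="Nelder-Mead",options=dict(initial_simplex=np.vstack([s0,s0+np.diag([.01,.01,.15])]),xatol=1e-4,fatol=1e-5));print("dock",np.round(r.x,4),r.fun)
a=cv2.imread("pics/s0.png")[195:285,345:435];b=cv2.imread("pics/t0.png")[200:275,115:190]
o=[cv2.resize(x,(400,400),interpolation=cv2.INTER_CUBIC) for x in(a,b)];cv2.imwrite("pics/v3.png",np.hstack(o))
E
```

```text
('scene', 'top') [0.5431 0.0085 0.2417 0.0924] -0.9716245986915403
('top',) [0.5432 0.0077 0.2385 0.1369] -0.9638573326195999
('scene',) [0.5426 0.0094 0.2448 0.0908] -0.9846154996783989
[(375, 218, 29, 44), (137, 229, 26, 18)] (138, 221, 35, 36)
('scene', 'top') [ 0.4548  0.3077 -0.0165] -0.7842746534486653
('scene', 'top') [0.4558 0.3087 0.0945] -0.7868371051154537
('top',) [ 0.4579  0.3085 -0.1159] -0.7857893354347255
('top',) [ 0.4554  0.3068 -0.0954] -0.7818134308858113
('scene',) [0.4502 0.308  0.0383] -0.8058545651668861
('scene',) [0.4485 0.3077 0.2696] -0.7795171339563863
dock [ 0.4523  0.3018 -0.0856] -0.7162529653416653
dock [ 0.4531  0.3025 -0.1076] -0.7175925925925926
```

View pics/v3.png

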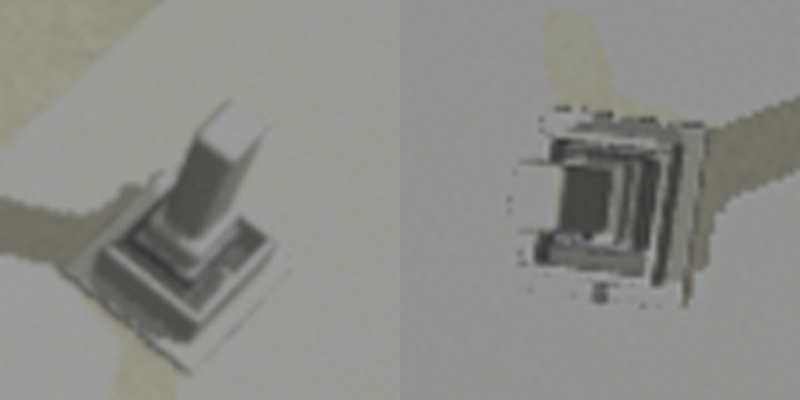

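```bash
cat >> h.py <<'E'
C=np.array([.543,.0085,.2417])
def plan(wps,p=None,yaw=None):
    """wps: (x,y,z,yaw,rows) -> rows in tool axes, rounded, tracking the rounded pose"""
    s=st()
    if p is None: p,yaw=np.array(s["eef_pos"]),s["ee_rot"][2]
    p=np.array(p,float);rows=[]
    for w in wps:
        for k in range(w[4],0,-1):
            d=(np.array(w[:3])-p)/k;dy=((w[3]-yaw+np.pi)%(2*np.pi)-np.pi)/k
            Rt=R.from_euler('xyz',[np.pi,0,yaw]);l=np.round(Rt.inv().apply(d),1);dy=round(dy,3)
            rows.append([*(l+0.).tolist(),dy]);p=p+Rt.apply(l);yaw+=dy
            
    for i in range(0,len(rows),10):print([rows[i:i+10]],len(rows[i:i+10]))
    print("end",np.round(p,4),round(yaw,3))
    return p,yaw
E
sed -i 's/d=(np.array(w\[:3\])-p)\/k/d=1000*(np.array(w[:3])-p)\/k/; s/p=p+Rt.apply(l)/p=p+Rt.apply(l)\/1000/' h.py
python3 - <<'E'
from h import *
for th in(.05,.09,.13): print(lidpt(C,th,[-.095,0,.048]))
b=lidpt(C,.09,[-.095,0,.048]);print(ray("top",(140,236.6),.155))
plan([(b[0],b[1],.225,C[2]-np.pi/2,20)])
E
```

```text
[0.52602589 0.00431556 0.16268803]
[0.52814343 0.00483757 0.16634419]
[0.53040124 0.00539416 0.16991021]
[0.45586522 0.30753881 0.155     ]
[[[-24.8, 24.7, -1.4, np.float64(0.073)], [-26.5, 22.8, -1.4, np.float64(0.073)], [-28.1, 20.8, -1.4, np.float64(0.073)], [-29.6, 18.7, -1.4, np.float64(0.073)], [-30.9, 16.5, -1.4, np.float64(0.073)], [-32.0, 14.2, -1.4, np.float64(0.073)], [-32.9, 11.8, -1.4, np.float64(0.072)], [-33.7, 9.4, -1.4, np.float64(0.073)], [-34.3, 6.9, -1.4, np.float64(0.072)], [-34.7, 4.5, -1.4, np.float64(0.073)]]] 10
[[[-34.9, 1.9, -1.3, np.float64(0.072)], [-35.0, -0.6, -1.4, np.float64(0.073)], [-34.8, -3.1, -1.3, np.float64(0.072)], [-34.5, -5.6, -1.4, np.float64(0.073)], [-34.0, -8.2, -1.3, np.float64(0.072)], [-33.4, -10.6, -1.4, np.float64(0.073)], [-32.5, -13.0, -1.3, np.float64(0.072)], [-31.5, -15.3, -1.4, np.float64(0.073)], [-30.3, -17.5, -1.3, np.float64(0.072)], [-28.9, -19.7, -1.4, np.float64(0.073)]]] 10
end [0.5282 0.0048 0.225 ] -1.329
```

servo_tool([
  [[-25,25,-1.4,0.073],[-26.5,23,-1.4,0.073],[-28,21,-1.4,0.073],[-29.5,18.5,-1.4,0.073],[-31,16.5,-1.4,0.073],[-32,14,-1.4,0.073],[-33,12,-1.4,0.073],[-33.5,9.5,-1.4,0.073],[-34.5,7,-1.4,0.073],[-34.5,4.5,-1.4,0.073]],
], claw=-0.3)

```text
t: 2.68
eef_pos: [0.5225, -0.4804, 0.2124]
ee_rot: [3.142, 0.001, 2.769]
force: [0.3, -0.9, 0.0]
width: 0.0574
gripper_force: 0.0
```

servo_tool([
  [[-35,2,-1.4,0.072],[-35,-0.5,-1.4,0.072],[-35,-3,-1.4,0.072],[-34.5,-5.5,-1.4,0.072],[-34,-8,-1.4,0.072],[-33.5,-10.5,-1.4,0.073],[-32.5,-13,-1.4,0.072],[-31.5,-15.5,-1.4,0.072],[-30,-17.5,-1.4,0.072],[-29,-19.5,-1.4,0.072]],
])

```text
t: 3.52
eef_pos: [0.6831, -0.7172, 0.2005]
ee_rot: [-3.138, 0.008, 2.064]
force: [2.3, -1.7, -4.5]
width: 0.0568
gripper_force: 0.0
```

```bash
python3 - <<'E'
from h import *
s=st();print(np.round(s["eef_pos"],4),np.round(s["ee_rot"],4),s["width"],np.round(s["force"],1))
b=lidpt(C,.09,[-.095,0,.048])
plan([(b[0],b[1],b[2]-.019,C[2]-np.pi/2,8)])
E
```

```text
[ 0.6831 -0.7172  0.2005] [-3.1383  0.0082  2.0638] 0.056808207431235554 [ 2.3 -1.7 -4.5]
[[[88.7, 25.7, 6.6, np.float64(0.361)], [73.9, 55.3, 6.6, np.float64(0.361)], [49.6, 77.8, 6.7, np.float64(0.361)], [18.9, 90.4, 6.6, np.float64(0.361)], [-14.2, 91.2, 6.7, np.float64(0.362)], [-45.6, 80.2, 6.6, np.float64(0.361)], [-71.0, 59.0, 6.7, np.float64(0.362)], [-87.3, 29.9, 6.6, np.float64(0.361)]]] 8
end [0.5282 0.0048 0.1474] 4.954
```

Turning about the tool's z, which points down, lowers the world yaw, so I had the sign wrong. I'll fix the planner.

```bash
sed -i 's/rows.append(\[\*(l+0.).tolist(),dy\])/rows.append([*(l+0.).tolist(),round(float(-dy),3)])/' h.py
sed -i 's/def plan(wps,p=None,yaw=None):/def plan(wps,p=None,yaw=None,far=0):/' h.py
python3 - <<'E'
from h import *
b=lidpt(C,.09,[-.095,0,.048]);print(st()["q"])
plan([(b[0],b[1],.235,C[2]-np.pi/2,30)])
E
```

```text
[-0.61207654  1.0304554   1.24333648  0.00680318 -1.77782945 -2.03508678]
[[[23.6, 6.8, -1.2, -0.096], [22.9, 9.1, -1.1, -0.096], [21.9, 11.2, -1.2, -0.096], [20.7, 13.3, -1.1, -0.096], [19.4, 15.2, -1.2, -0.096], [17.8, 17.0, -1.1, -0.096], [16.1, 18.6, -1.2, -0.096], [14.2, 20.1, -1.1, -0.096], [12.3, 21.3, -1.2, -0.096], [10.2, 22.4, -1.1, -0.096]]] 10
[[[8.0, 23.3, -1.2, -0.097], [5.7, 24.0, -1.1, -0.096], [3.3, 24.4, -1.2, -0.097], [1.0, 24.6, -1.1, -0.096], [-1.4, 24.6, -1.2, -0.097], [-3.8, 24.3, -1.1, -0.096], [-6.1, 23.8, -1.2, -0.097], [-8.4, 23.1, -1.1, -0.096], [-10.6, 22.2, -1.2, -0.097], [-12.7, 21.1, -1.1, -0.096]]] 10
[[[-14.6, 19.8, -1.2, -0.097], [-16.5, 18.3, -1.1, -0.096], [-18.1, 16.6, -1.2, -0.097], [-19.7, 14.8, -1.1, -0.096], [-21.0, 12.9, -1.2, -0.097], [-22.1, 10.8, -1.1, -0.096], [-23.1, 8.6, -1.2, -0.097], [-23.8, 6.3, -1.1, -0.096], [-24.3, 4.0, -1.2, -0.097], [-24.6, 1.6, -1.1, -0.096]]] 10
end [0.5281 0.0049 0.235 ] 4.954
```

servo_tool([
  [[23.5,7,-1.2,-0.096],[23,9,-1.2,-0.096],[22,11,-1.2,-0.096],[20.5,13.5,-1.2,-0.096],[19.5,15,-1.2,-0.096],[18,17,-1.2,-0.096],[16,18.5,-1.2,-0.096],[14,20,-1.2,-0.096],[12.5,21.5,-1.2,-0.096],[10,22.5,-1.2,-0.096]],
])

```text
t: 4.35
eef_pos: [0.6336, -0.4782, 0.2202]
ee_rot: [-3.122, 0.02, 3.028]
force: [0.5, 0.1, -0.8]
width: 0.057
gripper_force: 0.0
```

```bash
python3 - <<'E'
from h import *
s=st();print(np.round(s["q"],3))
b=lidpt(C,.09,[-.095,0,.048])
plan([(b[0],b[1],.235,C[2]-np.pi/2,20)])
E
```

```text
[-0.395  0.53   0.328  0.014 -1.344 -1.292]
[[[8.0, 23.4, -0.7, -0.096], [5.7, 24.1, -0.7, -0.096], [3.4, 24.5, -0.7, -0.096], [1.0, 24.7, -0.7, -0.096], [-1.4, 24.7, -0.7, -0.096], [-3.7, 24.4, -0.8, -0.096], [-6.1, 24.0, -0.7, -0.096], [-8.3, 23.3, -0.8, -0.096], [-10.5, 22.4, -0.7, -0.097], [-12.6, 21.2, -0.8, -0.096]]] 10
[[[-14.6, 19.9, -0.7, -0.097], [-16.5, 18.4, -0.8, -0.096], [-18.2, 16.8, -0.7, -0.097], [-19.7, 14.9, -0.8, -0.096], [-21.0, 13.0, -0.7, -0.097], [-22.2, 10.9, -0.8, -0.096], [-23.1, 8.7, -0.7, -0.097], [-23.9, 6.4, -0.8, -0.096], [-24.4, 4.1, -0.7, -0.097], [-24.6, 1.6, -0.8, -0.096]]] 10
end [0.5282 0.0048 0.235 ] 4.954
```

servo_tool([
  [[8,23.5,-0.7,-0.096],[5.5,24,-0.7,-0.096],[3.5,24.5,-0.7,-0.096],[1,24.5,-0.7,-0.096],[-1.5,24.5,-0.7,-0.096],[-3.5,24.5,-0.7,-0.096],[-6,24,-0.7,-0.096],[-8.5,23.5,-0.7,-0.096],[-10.5,22.5,-0.7,-0.096],[-12.5,21,-0.7,-0.096]],
])

```text
t: 5.18
eef_pos: [0.5821, -0.2366, 0.2212]
ee_rot: [-3.114, -0.005, -2.296]
force: [0.5, 0.2, 0.4]
width: 0.0571
gripper_force: 0.0
```

```bash
python3 - <<'E'
s=open('h.py').read();i=s.index("def plan(")
s=s[:i]+'''def plan(wps,p=None,Rt=None):
    """wps: (x,y,z,yaw,rows) -> rows in tool axes from the measured (full) pose"""
    s=st()
    if p is None: p=np.array(s["eef_pos"])
    if Rt is None: Rt=R.from_euler('xyz',s["ee_rot"])
    rows=[]
    for w in wps:
        for k in range(w[4],0,-1):
            d=1000*(np.array(w[:3])-p)/k;dy=((w[3]-Rt.as_euler('xyz')[2]+np.pi)%(2*np.pi)-np.pi)/k
            l=np.round(Rt.inv().apply(d),1);t=round(float(-dy),3)
            rows.append([*(l+0.).tolist(),t]);p=p+Rt.apply(l)/1000;Rt=Rt*R.from_euler('z',t)
    for i in range(0,len(rows),10):print([rows[i:i+10]],len(rows[i:i+10]))
    print("end",np.round(p,4),np.round(Rt.as_euler('xyz'),3))
    return p,Rt
'''
open('h.py','w').write(s)
from h import *
b=lidpt(C,.09,[-.095,0,.048])
plan([(b[0],b[1],.235,C[2]-np.pi/2,10)])
E
```

```text
[[[-14.5, 20.0, -2.0, -0.097], [-16.4, 18.5, -2.0, -0.097], [-18.1, 16.8, -2.0, -0.097], [-19.6, 15.0, -2.0, -0.097], [-21.0, 13.0, -2.0, -0.096], [-22.1, 11.0, -2.0, -0.097], [-23.1, 8.8, -2.0, -0.096], [-23.8, 6.5, -2.0, -0.097], [-24.3, 4.2, -2.0, -0.096], [-24.6, 1.8, -2.0, -0.097]]] 10
end [0.5281 0.0048 0.235 ] [-3.13  -0.025 -1.329]
```

servo_tool([
  [[-14.5,20,-2,-0.097],[-16.5,18.5,-2,-0.097],[-18,17,-2,-0.097],[-19.5,15,-2,-0.097],[-21,13,-2,-0.096],[-22,11,-2,-0.097],[-23,9,-2,-0.096],[-24,6.5,-2,-0.097],[-24.5,4,-2,-0.096],[-24.5,2,-2,-0.097]],
])

```text
t: 6.02
eef_pos: [0.5289, 0.0052, 0.2352]
ee_rot: [-3.129, -0.025, -1.329]
force: [1.3, -0.0, 0.8]
width: 0.0569
gripper_force: 0.0
```

```bash
python3 - <<'E'
from h import *
s=st();print(np.round(s["eef_pos"],4),np.round(s["ee_rot"],4),np.round(s["q"],3))
b=lidpt(C,.09,[-.095,0,.048]);Rt=R.from_euler('xyz',s["ee_rot"]);g=Rt.apply([0,0,.019])
plan([(*(b+g+[0,0,.001]),C[2]-np.pi/2,10)])
E
```

```text
[0.5289 0.0052 0.2352] [-3.1295 -0.0253 -1.3285] [ 0.403  0.081 -0.275  0.029 -1.207 -0.171]
[[[-0.2, 0.2, 8.7, 0.0], [-0.2, 0.2, 8.7, 0.0], [-0.1, 0.1, 8.7, 0.0], [-0.2, 0.2, 8.7, 0.0], [-0.1, 0.1, 8.7, 0.0], [-0.2, 0.2, 8.7, 0.0], [-0.1, 0.1, 8.7, 0.0], [-0.2, 0.2, 8.6, 0.0], [-0.1, 0.1, 8.7, 0.0], [-0.2, 0.2, 8.6, 0.001]]] 10
end [0.5285 0.0045 0.1484] [-3.129 -0.025 -1.33 ]
```

servo_tool([
  [[0,0,9,0],[0,0,9,0],[0,0,9,0],[0,0,9,0],[0,0,9,0],[0,0,9,0],[0,0,9,0],[0,0,9,0],[0,0,9,0],[0,0,5,0]],
])

```text
t: 6.85
eef_pos: [0.5302, 0.0018, 0.1474]
ee_rot: [-3.131, -0.025, -1.334]
force: [0.3, 0.1, -0.8]
width: 0.0568
gripper_force: 0.0
```

servo_tool([
  [[0,0,0,0],[0,0,0,0],[0,0,0,0],[0,0,0,0],[0,0,0,0],[0,0,0,0],[0,0,0,0],[0,0,0,0],[0,0,0,0],[0,0,0,0]],
], claw=1, grip_force=15)

```text
t: 7.68
eef_pos: [0.5307, 0.0021, 0.1489]
ee_rot: [-3.13, -0.025, -1.333]
force: [0.2, 1.1, 0.5]
width: 0.0011
gripper_force: 0.0
```

```bash
python3 - <<'E'
from h import *
s=st();print(np.round(s["eef_pos"],4),np.round(s["force"],1),s["width"],s["gripper_force"])
p=np.array(s["eef_pos"]);Rt=R.from_euler('xyz',s["ee_rot"]);g=Rt.apply([0,0,.019])
a0=.09;base=lidpt(C,a0,[-.095,0,.048]);print("grasp err",np.round((p-g-base)*1000,1))
off=p-base;w=[]
for th in np.linspace(a0,1.22,21)[1:]:
    b=lidpt(C,th,[-.095,0,.048])+off;w.append((*b,C[2]-np.pi/2,1))
plan(w)
E
```

```text
[0.5307 0.0021 0.1489] [0.2 1.1 0.5] 0.001085599893127152 0.0
grasp err [ 2.3 -2.3  1.6]
[[[0.1, -3.4, -5.0, -0.004], [0.1, -3.6, -4.7, -0.0], [0.1, -4.0, -4.6, -0.0], [0.2, -4.1, -4.3, -0.0], [0.1, -4.5, -4.1, -0.0], [0.1, -4.6, -3.8, -0.0], [0.0, -4.8, -3.6, -0.0], [0.1, -5.1, -3.3, -0.0], [0.1, -5.2, -3.0, -0.0], [0.1, -5.4, -2.7, -0.0]]] 10
[[[0.0, -5.5, -2.3, -0.0], [0.1, -5.6, -2.1, -0.0], [0.0, -5.8, -1.8, -0.0], [0.1, -5.8, -1.4, -0.0], [0.0, -5.9, -1.1, -0.0], [0.0, -6.0, -0.7, -0.0], [0.0, -6.0, -0.4, -0.0], [0.0, -6.0, -0.1, -0.0], [0.0, -6.0, 0.2, -0.0], [0.0, -6.0, 0.6, -0.0]]] 10
end [0.6305 0.0267 0.1984] [-3.13  -0.025 -1.329]
```

```bash
python3 - <<'E'
from h import *
a=save("scene","pics/s1.png")[130:260,190:360];b=save("top","pics/t1.png")[130:260,180:350]
cv2.imwrite("pics/v4.png",np.vstack([cv2.resize(x,(780,300) if 0 else (392,300),interpolation=cv2.INTER_CUBIC) for x in(a,b)])[:,:,::-1])
b=lidpt(C,.09,[-.095,0,.048]);print(proj("scene",b),proj("top",b))
E
```

```text
[[276.13161202 173.39103704]] [[257.87552719 210.03664079]]
```

View pics/v4.png

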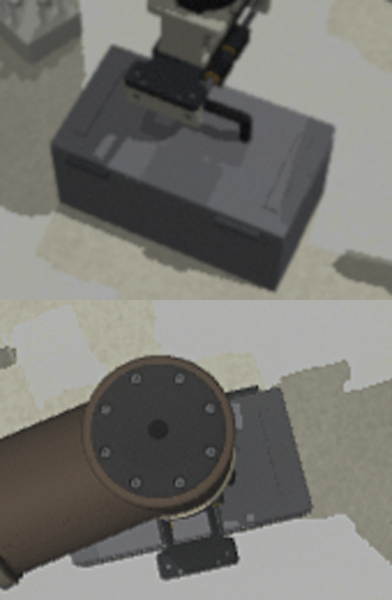

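```bash
python3 - <<'E'
from h import *
s=st();p=np.array(s["eef_pos"]);Rt=R.from_euler('xyz',s["ee_rot"])
im=cv2.imread("pics/s1.png");z=6
x0,y0=225,125;cr=cv2.resize(im[y0:y0+95,x0:x0+110],None,fx=z,fy=z,interpolation=cv2.INTER_CUBIC)
def L(P,col):
    u=((proj("scene",P)-[x0,y0]+.5)*z).astype(int)
    for a,b in zip(u[:-1],u[1:]):cv2.line(cr,tuple(map(int,a)),tuple(map(int,b)),col,1)
L([lidpt(C,.09,[-.095,y,.048]) for y in(-.048,.048)],(0,255,255))
L([p,p+Rt.apply([0,0,-.08])],(0,0,255))
L([p+Rt.apply([0,.03,0]),p-Rt.apply([0,.03,0])],(0,255,0))
L([p+Rt.apply([0,.0965,-.066]),p-Rt.apply([0,.0965,.066])],(255,0,0))
cr=cv2.convertScaleAbs(cr,alpha=1.6,beta=20)
cv2.imwrite("pics/v5.png",cr)
E
```

```text
(no output)
```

View pics/v5.png

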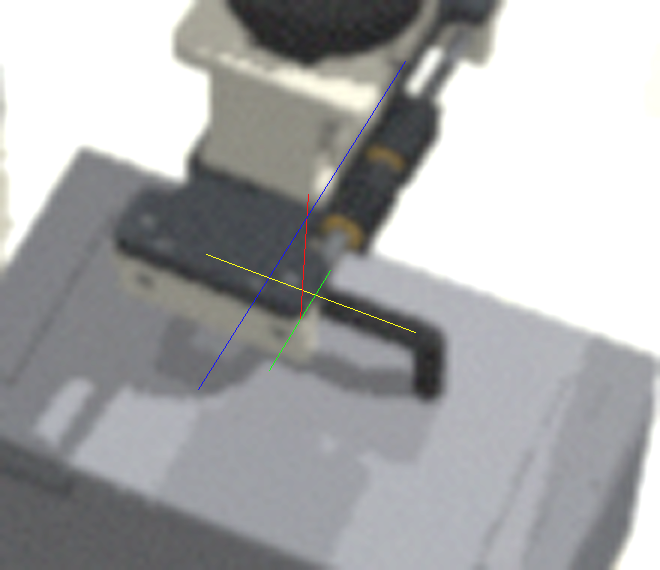

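servo_tool([
  [[0,0,-3,0],[0,0,-5,0],[0,0,-8,0],[0,0,-10,0],[0,0,-12,0],[0,0,-12,0],[0,0,-12,0],[0,0,-12,0],[0,0,-12,0],[0,0,0,0]],
])

```text
t: 8.62
eef_pos: [0.5308, 0.0042, 0.2386]
ee_rot: [-3.125, -0.026, -1.333]
force: [-0.1, -0.1, 0.5]
width: 0.0005
gripper_force: 0.0
```

```bash
python3 - <<'E'
from h import *
s=st();p=np.array(s["eef_pos"]);Rt=R.from_euler('xyz',s["ee_rot"]);print(p,s["width"],s["force"])
im=save("scene","pics/s2.png")[:,:,::-1].copy();t=save("top","pics/t2.png")[:,:,::-1].copy()
out=[]
for c,I,x0,y0 in(("scene",im,225,95),("top",t,200,150)):
    z=4;cr=cv2.convertScaleAbs(cv2.resize(I[y0:y0+140,x0:x0+98],None,fx=z,fy=z,interpolation=cv2.INTER_CUBIC),alpha=1.6,beta=20)
    def L(P,col):
        u=((proj(c,P)-[x0,y0]+.5)*z).astype(int)
        for a,b in zip(u[:-1],u[1:]):cv2.line(cr,tuple(map(int,a)),tuple(map(int,b)),col,1)
    L([lidpt(C,.09,[-.095,y,.048]) for y in(-.048,.048)],(0,255,255))
    L([p,p+Rt.apply([0,0,-.08])],(0,0,255))
    L([p+Rt.apply([0,.03,0]),p-Rt.apply([0,.03,0])],(0,255,0))
    q=[p+Rt.apply([a*.039,b*.0965,-.066]) for a,b in((1,1),(1,-1),(-1,-1),(-1,1),(1,1))];L(q,(255,0,0));out.append(cr)
cv2.imwrite("pics/v6.png",np.hstack(out))
# do the networks agree on bar now
print([(np.round(d["position"],3),round(d["conf"],2)) for d in recognise("scene","lid_bar")[:2]])
E
```

```text
[0.53076291 0.00423263 0.23858015] 0.0005267945204157189 [-0.10021319 -0.07209245  0.5027443 ]
[(array([0.552, 0.019, 0.128]), 0.7)]
```

View pics/v6.png

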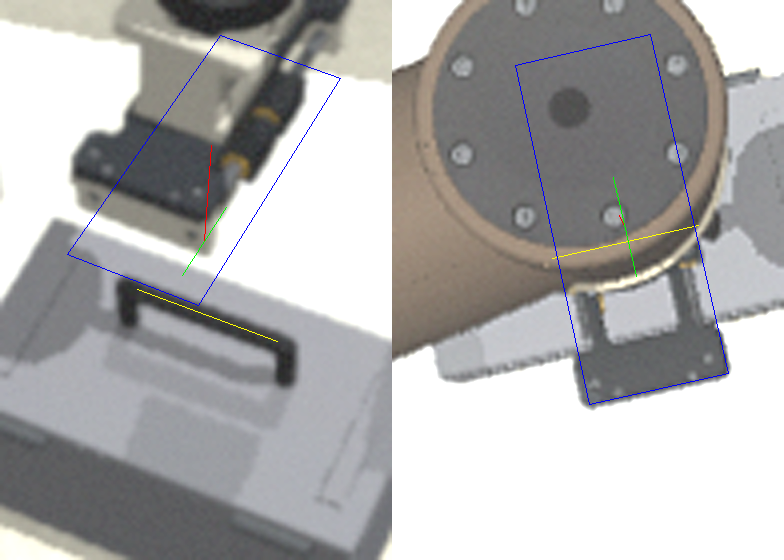

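In the scene view the bar (yellow line) matches my model. The gripper's visible underside is about 15 px higher than the projected outline, and no fingertips show at the expected point (205,240). So the tips may really be higher than I think. A gentle touch with the fingers shut will settle it.

servo_tool([
  [[0,0,12,0],[0,0,12,0],[0,0,12,0],[0,0,12,0],[0,0,12,0],[0,0,12,0],[0,0,8,0],[0,0,5,0],[0,0,4,0],[0,0,0,0]],
])

```text
t: 9.6
eef_pos: [0.5303, 0.0019, 0.1453]
ee_rot: [-3.131, -0.025, -1.333]
force: [0.6, -0.9, 0.6]
width: 0.0006
gripper_force: 0.0
```

servo_tool([
  [[0,0,2,0],[0,0,2,0],[0,0,2,0],[0,0,2,0],[0,0,1,0],[0,0,1,0],[0,0,1,0],[0,0,1,0],[0,0,1,0],[0,0,0,0]],
])

```text
t: 10.43
eef_pos: [0.5314, 0.0018, 0.1355]
ee_rot: [-3.128, -0.026, -1.333]
force: [-10.0, 2.0, 23.2]
width: 0.0001
gripper_force: 11.1
```

servo_tool([
  [[0,0,-5,0],[0,0,-8,0],[0,0,-12,0],[0,0,-10,0],[0,0,-5,0],[0,0,0,0],[0,0,0,0],[0,0,0,0],[0,0,0,0],[0,0,0,0]],
], claw=-0.3)

```text
t: 11.27
eef_pos: [0.53, 0.0026, 0.1723]
ee_rot: [-3.131, -0.025, -1.333]
force: [-0.4, -0.6, 0.1]
width: 0.0562
gripper_force: 0.0
```

servo_tool([
  [[0,0,8,0],[0,0,8,0],[0,0,8,0],[0,0,8,0],[0,0,6,0],[0,0,4,0],[0,0,1.5,0],[0,0,1.5,0],[0,0,1,0],[0,0,0,0]],
])

```text
t: 12.1
eef_pos: [0.5312, 0.0017, 0.127]
ee_rot: [-3.13, -0.025, -1.333]
force: [-0.5, 0.1, 0.6]
width: 0.0574
gripper_force: 0.0
```

No contact this time: with the fingers open they go past .138 and straddle the bar. The real tip is therefore about 35 mm higher than reported.

servo_tool([
  [[0,0,2,0],[0,0,2,0],[0,0,2,0],[0,0,2,0],[0,0,1.5,0],[0,0,1.5,0],[0,0,1,0],[0,0,1,0],[0,0,0,0],[0,0,0,0]],
])

```text
t: 12.93
eef_pos: [0.5313, 0.0013, 0.1139]
ee_rot: [-3.13, -0.025, -1.333]
force: [-0.4, 0.8, -0.2]
width: 0.0571
gripper_force: 0.0
```

servo_tool([
  [[0,0,0,0],[0,0,0,0],[0,0,0,0],[0,0,0,0],[0,0,0,0],[0,0,0,0],[0,0,0,0],[0,0,0,0],[0,0,0,0],[0,0,0,0]],
], claw=1, grip_force=15)

```text
t: 13.77
eef_pos: [0.5268, -0.0001, 0.1132]
ee_rot: [-3.138, -0.026, -1.334]
force: [-14.0, -1.2, 10.3]
width: 0.0135
gripper_force: 15.0
```

```bash
python3 - <<'E'
from h import *
s=st();p=np.array(s["eef_pos"])
a0=.09;off=p-lidpt(C,a0,[-.095,0,.048]);print(np.round(off*1000,1));w=[]
y=s["ee_rot"][2]
for th in np.linspace(a0,1.15,21)[1:]:
    w.append((*(lidpt(C,th,[-.095,0,.048])+off),y,1))
plan(w)
E
```

```text
[ -1.3  -4.9 -53.1]
[[[0.1, -3.1, -4.7, -0.0], [0.1, -3.4, -4.5, -0.0], [0.1, -3.6, -4.3, -0.0], [0.1, -3.8, -4.2, -0.0], [0.1, -4.1, -3.9, -0.0], [0.0, -4.2, -3.7, -0.0], [0.1, -4.5, -3.5, -0.0], [0.1, -4.6, -3.2, -0.0], [0.0, -4.8, -3.0, -0.0], [0.1, -4.9, -2.8, -0.0]]] 10
[[[0.0, -5.1, -2.4, -0.0], [0.0, -5.2, -2.2, -0.0], [0.1, -5.3, -1.9, -0.0], [0.0, -5.4, -1.7, -0.0], [0.0, -5.5, -1.3, -0.0], [0.0, -5.5, -1.1, -0.0], [0.0, -5.6, -0.7, -0.0], [-0.1, -5.6, -0.5, -0.0], [0.0, -5.6, -0.2, -0.0], [0.0, -5.7, 0.2, -0.0]]] 10
end [0.6194 0.0227 0.1632] [-3.138 -0.026 -1.334]
```

servo_tool([
  [[0,0,-5,0],[0,-3,-4.5,0],[0,-3.5,-4.5,0],[0,-4,-4,0],[0,-4,-4,0],[0,-4,-3.5,0],[0,-4.5,-3.5,0],[0,-4.5,-3,0],[0,-5,-3,0],[0,-5,-3,0]],
])

```text
t: 14.6
eef_pos: [0.5602, 0.008, 0.1529]
ee_rot: [3.14, -0.027, -1.334]
force: [-21.5, -6.3, 16.1]
width: 0.0161
gripper_force: 10.5
```

servo_tool([
  [[0,-5,-2.5,0],[0,-5,-2,0],[0,-5.5,-2,0],[0,-5.5,-1.5,0],[0,-5.5,-1.5,0],[0,-5.5,-1,0],[0,-5.5,-0.5,0],[0,-5.5,-0.5,0],[0,-5.5,0,0],[0,-5.5,0,0]],
])

```text
t: 15.43
eef_pos: [0.6202, 0.0229, 0.167]
ee_rot: [-3.129, -0.027, -1.333]
force: [-3.2, -4.8, 8.9]
width: 0.0136
gripper_force: 15.0
```

```bash
python3 - <<'E'
from h import *
s=st();p=np.array(s["eef_pos"]);print(np.round(p,4),np.round(s["force"],1),s["width"],np.round(s["moment"],2))
h=hinge(C);b=p-[-.0013,-.0049,-.0531]-h;b=R.from_euler('z',-C[2]).apply(b);print(b,np.hypot(b[0],b[2]),np.hypot(.095,.048),"th",np.arctan2(b[2],-b[0])-np.arctan2(.048,.095))
eyes.grab_frame("scene");m=mask("scene","lid");t=eyes.grab_frame("scene")
for th in np.arange(.8,1.5,.05): print(round(th,2),round(iou("scene",[lidpt(C,th,box(-.15,0,-.14,.14,0,.01))],m),3),end=" ")
E
```

```text
[0.6202 0.0229 0.167 ] [-3.2 -4.8  8.9] 0.013590406723421607 [-1.66  2.03 -0.09]
[ 5.84626678e-03 -9.20465651e-05  1.10126409e-01] 0.11028147999962512 0.1064377752492037 th 1.155984149700688
0.8 0.548 0.85 0.558 0.9 0.567 0.95 0.58 1.0 0.592 1.05 0.607 1.1 0.62 1.15 0.623 1.2 0.612 1.25 0.596 1.3 0.579 1.35 0.562 1.4 0.543 1.45 0.526
```

servo_tool([
  [[0,0,0,0],[0,0,0,0],[0,0,0,0],[0,0,0,0],[0,0,-8,0],[0,0,-12,0],[0,0,-15,0],[0,0,-18,0],[0,0,-18,0],[0,0,-5,0]],
], claw=0.45)

```text
t: 16.42
eef_pos: [0.6195, 0.0259, 0.2442]
ee_rot: [-3.125, -0.026, -1.333]
force: [0.3, 0.7, 1.1]
width: 0.0242
gripper_force: 0.0
```

servo_tool([
  [[0,15,0,0],[0,25,0,0],[0,29,0,0],[0,27,0,0],[0,20,0,0],[0,0,10,0],[0,0,15,0],[0,0,15,0],[0,0,12,0],[0,0,0,0]],
], claw=1)

```text
t: 17.25
eef_pos: [0.5048, -0.003, 0.1846]
ee_rot: [-3.134, -0.025, -1.334]
force: [0.3, 0.8, -0.8]
width: 0.0008
gripper_force: 0.0
```

```bash
cat >> h.py <<'E'
DZ=.036
def lidframe(p): return R.from_euler('z',-C[2]).apply(np.array(p)-hinge(C))
def world(v): return hinge(C)+R.from_euler('z',C[2]).apply(v)
E
python3 - <<'E'
from h import *
s=st();p=np.array(s["eef_pos"]);print(np.round(lidframe(p+[0,0,DZ]),4),np.round(s["force"],1),s["width"])
w=[(-.065,.120),(-.021,.120)]
for th in np.linspace(1.6,2.36,12): w.append((-.12*np.cos(th)-.021,.12*np.sin(th)))
y=s["ee_rot"][2]
n=[5,8]+[2]*12
plan([(*(world([a,0,b])-[0,0,DZ]),y,k) for (a,b),k in zip(w,n)])
E
```

```text
[-0.1149 -0.002   0.1106] [ 0.3  0.8 -0.8] 0.0007912507125600798
[[[-0.4, -10.0, -1.8, -0.0], [-0.4, -10.0, -1.8, -0.0], [-0.4, -10.0, -1.8, -0.0], [-0.4, -10.0, -1.8, -0.0], [-0.4, -9.9, -1.9, -0.0], [0.0, -5.5, 0.0, -0.0], [0.0, -5.5, 0.1, -0.0], [0.0, -5.5, 0.0, -0.0], [0.0, -5.5, 0.1, -0.0], [-0.1, -5.5, 0.0, -0.0]]] 10
[[[0.0, -5.5, 0.1, -0.0], [-0.1, -5.5, 0.0, -0.0], [0.0, -5.5, 0.1, -0.0], [0.0, -1.8, 0.0, -0.0], [0.0, -1.7, 0.1, -0.0], [0.0, -4.1, 0.3, -0.0], [-0.1, -4.2, 0.2, -0.0], [0.0, -4.1, 0.6, -0.0], [0.0, -4.1, 0.6, -0.0], [-0.1, -4.1, 0.9, -0.0]]] 10
[[[0.0, -4.0, 0.8, -0.0], [-0.1, -4.0, 1.2, -0.0], [0.0, -4.0, 1.1, -0.0], [-0.1, -3.9, 1.4, -0.0], [0.0, -3.9, 1.4, -0.0], [-0.1, -3.8, 1.7, -0.0], [0.0, -3.7, 1.7, -0.0], [-0.1, -3.7, 1.9, -0.0], [-0.1, -3.7, 2.0, -0.0], [-0.1, -3.5, 2.2, -0.0]]] 10
[[[0.0, -3.5, 2.1, -0.0], [-0.1, -3.4, 2.4, -0.0], [-0.1, -3.3, 2.5, -0.0], [-0.1, -3.2, 2.6, -0.0], [0.0, -3.2, 2.7, -0.0], [-0.1, -3.0, 2.8, -0.0], [-0.1, -3.0, 2.9, -0.0]]] 7
end [0.6781 0.0418 0.1585] [-3.134 -0.025 -1.334]
```

servo_tool([
  [[0,-10,-2,0],[0,-10,-2,0],[0,-10,-2,0],[0,-10,-2,0],[0,-10,-1.5,0],[0,-5.5,0,0],[0,-5.5,0,0],[0,-5.5,0,0],[0,-5.5,0,0],[0,-5.5,0,0]],
])

```text
t: 18.08
eef_pos: [0.5821, 0.0157, 0.1978]
ee_rot: [-3.13, -0.025, -1.333]
force: [-3.0, -1.2, 3.7]
width: 0.0003
gripper_force: 2.0
```

servo_tool([
  [[0,-5.5,0,0],[0,-5.5,0,0],[0,-5.5,0,0],[0,-3,0,0],[0,-4,0,0],[0,-4,0.3,0],[0,-4,0.5,0],[0,-4,0.6,0],[0,-4,0.8,0],[0,-4,0.9,0]],
])

```text
t: 18.92
eef_pos: [0.624, 0.026, 0.1948]
ee_rot: [-3.13, -0.025, -1.333]
force: [-3.3, -0.3, 2.5]
width: 0.0005
gripper_force: 1.5
```

servo_tool([
  [[0,-4,1,0],[0,-4,1,0],[0,-4,1.2,0],[0,-4,1.4,0],[0,-4,1.5,0],[0,-3.7,1.7,0],[0,-3.7,1.7,0],[0,-3.7,1.9,0],[0,-3.7,2,0],[0,0,0,0]],
])

```text
t: 19.75
eef_pos: [0.6584, 0.0338, 0.1812]
ee_rot: [-3.13, -0.025, -1.333]
force: [-0.7, 0.1, -1.0]
width: 0.0004
gripper_force: 0.0
```

```bash
cat > lidfit.py <<'E'
from h import *
s=st();print(np.round(lidframe(np.array(s["eef_pos"])+[0,0,DZ]),4),np.round(s["force"],1),round(s["t"],2))
for c in("scene","top"):
    eyes.grab_frame(c);m=mask(c,"lid")
    if m is None: continue
    L=[(round(iou(c,[lidpt(C,th,box(-.15,0,-.14,.14,0,.01))],m),3),round(th,2)) for th in np.arange(1.2,2.5,.04)]
    print(c,max(L),[x[1] for x in sorted(L)[-3:]])
    d=recognise(c,"lid_label");print([(np.round(x["position"],3),round(x["conf"],2)) for x in d[:1]])
for th in(2.0,2.2,2.4):print(np.round(lidpt(C,th,[-.08,0,0]),3))
E
python3 lidfit.py
```

```text
[ 0.0431 -0.003   0.1072] [-0.7  0.1 -1. ] 19.75
scene (np.float64(0.404), np.float64(2.08)) [np.float64(2.12), np.float64(2.04), np.float64(2.08)]
[(array([0.685, 0.081, 0.189]), 0.84)]
top (np.float64(0.68), np.float64(2.04)) [np.float64(2.0), np.float64(2.08), np.float64(2.04)]
[(array([0.653, 0.021, 0.18 ]), 0.72)]
[0.648 0.034 0.183]
[0.662 0.038 0.175]
[0.673 0.041 0.164]
```

```bash
python3 - <<'E'
from h import *
y=st()["ee_rot"][2];plan([(*(world([-.122*np.cos(t)-.021,0,.122*np.sin(t)])-[0,0,DZ]),y,1) for t in np.linspace(2.13,2.34,10)]+[(*(world([-.122*np.cos(t)-.021,0,.122*np.sin(t)])-[0,0,DZ]),y,1) for t in np.linspace(2.35,2.44,10)])
E
```

```text
[[[-3.2, -1.2, 4.4, -0.0], [0.0, -2.4, 1.6, -0.0], [-0.1, -2.3, 1.6, -0.0], [0.0, -2.3, 1.7, -0.0], [-0.1, -2.3, 1.7, -0.0], [0.0, -2.2, 1.8, -0.0], [-0.1, -2.2, 1.8, -0.0], [0.0, -2.1, 1.9, -0.0], [-0.1, -2.1, 2.0, -0.0], [-0.1, -2.0, 1.9, -0.0]]] 10
[[[0.0, -0.9, 0.9, -0.0], [0.0, -0.9, 0.9, -0.0], [0.0, -0.8, 0.9, -0.0], [-0.1, -0.8, 0.8, -0.0], [0.0, -0.9, 0.9, -0.0], [0.0, -0.8, 0.9, -0.0], [0.0, -0.8, 1.0, -0.0], [-0.1, -0.8, 0.9, -0.0], [0.0, -0.8, 0.9, -0.0], [0.0, -0.8, 0.9, -0.0]]] 10
end [0.686  0.0437 0.1528] [-3.13  -0.025 -1.333]
```

servo_tool([
  [[0,-1.5,4,0],[0,-2.4,1.6,0],[0,-2.3,1.6,0],[0,-2.3,1.7,0],[0,-2.3,1.7,0],[0,-2.2,1.8,0],[0,-2.2,1.8,0],[0,-2.1,1.9,0],[0,-2,2,0],[0,-2,2,0]],
])

```text
t: 20.88
eef_pos: [0.6791, 0.0384, 0.1618]
ee_rot: [-3.13, -0.025, -1.333]
force: [-0.7, 0.5, 3.0]
width: 0.0006
gripper_force: 1.2
```

servo_tool([
  [[0,-0.8,0.9,0],[0,-0.8,0.9,0],[0,-0.8,0.9,0],[0,-0.8,0.9,0],[0,-0.8,0.9,0],[0,0,0,0],[0,0,0,0],[0,0,0,0],[0,0,0,0],[0,0,0,0]],
])

```text
t: 21.72
eef_pos: [0.6827, 0.0391, 0.1574]
ee_rot: [-3.13, -0.025, -1.333]
force: [-0.6, -0.3, -0.3]
width: 0.0003
gripper_force: 0.0
```

```bash
python3 lidfit.py
```

```text
[ 0.0679 -0.0037  0.0834] [-0.6 -0.3 -0.3] 21.72
scene (np.float64(0.574), np.float64(2.36)) [np.float64(2.4), np.float64(2.32), np.float64(2.36)]
[(array([0.684, 0.088, 0.169]), 0.77)]
top (np.float64(0.656), np.float64(2.36)) [np.float64(2.4), np.float64(2.32), np.float64(2.36)]
[(array([0.671, 0.035, 0.165]), 0.92)]
[0.648 0.034 0.183]
[0.662 0.038 0.175]
[0.673 0.041 0.164]
```

servo_tool([
  [[0,-0.8,0.9,0],[0,-0.8,0.9,0],[0,-0.8,0.9,0],[0,-0.8,0.9,0],[0,-0.4,0.5,0],[0,0,0,0],[0,0,0,0],[0,0,0,0],[0,0,0,0],[0,0,0,0]],
])

```text
t: 22.85
eef_pos: [0.6854, 0.0397, 0.1548]
ee_rot: [-3.131, -0.025, -1.333]
force: [-7.6, 0.0, 10.6]
width: 0.0005
gripper_force: 6.5
```

The lid is on its stop, with about 13 N steady against it. I'll back off and go to the scanner.

```bash
python3 - <<'E'
from h import *
s=st();p=np.array(s["eef_pos"]);y=s["ee_rot"][2]
plan([(p[0]-.02,p[1],.225,y,4),(.455,.307,.20,-.1,16)])
E
```

```text
[[[-0.7, 4.7, -17.6, -0.0], [-0.7, 4.7, -17.6, -0.0], [-0.8, 4.6, -17.7, -0.0], [-0.7, 4.7, -17.6, -0.0], [-19.4, 8.9, 1.0, -0.077], [-20.0, 7.3, 1.0, -0.077], [-20.5, 5.8, 1.0, -0.077], [-20.9, 4.2, 1.0, -0.077], [-21.1, 2.6, 1.0, -0.077], [-21.3, 0.9, 1.0, -0.077]]] 10
[[[-21.3, -0.7, 1.0, -0.077], [-21.2, -2.3, 1.0, -0.077], [-20.9, -4.0, 0.9, -0.077], [-20.5, -5.6, 1.0, -0.077], [-20.1, -7.1, 0.9, -0.077], [-19.4, -8.6, 1.0, -0.077], [-18.7, -10.1, 0.9, -0.077], [-17.9, -11.5, 1.0, -0.077], [-17.0, -12.9, 0.9, -0.077], [-15.9, -14.2, 1.0, -0.078]]] 10
end [0.455 0.307 0.2  ] [ 3.121 -0.018 -0.1  ]
```

servo_tool([
  [[-0.7,5,-17.5,0],[-0.7,5,-17.5,0],[-0.7,5,-17.5,0],[-0.7,5,-17.5,0],[-19.5,9,1,-0.077],[-20,7.5,1,-0.077],[-20.5,6,1,-0.077],[-21,4,1,-0.077],[-21,2.5,1,-0.077],[-21.5,1,1,-0.077]],
])

```text
t: 23.68
eef_pos: [0.5853, 0.1407, 0.2135]
ee_rot: [3.141, -0.028, -0.868]
force: [0.1, -0.4, 0.7]
width: 0.0003
gripper_force: 0.0
```

servo_tool([
  [[-21.5,-0.5,1,-0.077],[-21,-2.5,1,-0.077],[-21,-4,1,-0.077],[-20.5,-5.5,1,-0.077],[-20,-7,1,-0.077],[-19.5,-8.5,1,-0.077],[-18.5,-10,1,-0.077],[-18,-11.5,1,-0.077],[-17,-13,1,-0.077],[-16,-14,1,-0.077]],
], claw=-1)

```text
t: 24.52
eef_pos: [0.4535, 0.3076, 0.1976]
ee_rot: [3.122, -0.02, -0.097]
force: [0.5, 1.0, 0.9]
width: 0.0616
gripper_force: 0.0
```

```bash
python3 - <<'E'
from h import *
s=st();print(np.round(s["eef_pos"],4),np.round(s["ee_rot"],3),s["width"],np.round(s["q"],2))
# re-fit scanner handle+neck in scene with original picture region; handle only silhouette
im=eyes.grab_frame("scene");m=mask("scene","scanner")
print(m.sum(), cv2.boundingRect(m.astype(np.uint8)))
for y0 in(-.1,):
    f=lambda v:-iou("scene",scan_pts([v[0],v[1],.005],R.from_euler('z',-.1))[1:],m,None)
    s0=np.array([.455,.305]);r=minimize(f,s0,method="Nelder-Mead",options=dict(initial_simplex=np.vstack([s0,s0+np.diag([.01,.01])])));print(r.x,r.fun)
cv2.imwrite("pics/v7.png",np.hstack([cv2.resize(a,(400,400),interpolation=cv2.INTER_CUBIC) for a in(im[180:300,330:450],eyes.grab_frame("top")[120:320,110:310])])[:,:,::-1])
plan([(.455,.307,.07,-.1,10)])
E
```

```text
[0.4535 0.3076 0.1976] [ 3.122 -0.02  -0.097] 0.06157459035873691 [ 0.97  0.15 -0.28  0.03 -1.15  0.49]
686 (374, 219, 30, 43)
[0.46954865 0.31241714] -0.8159776731205303
[[[-0.1, -0.2, 12.8, 0.0], [-0.1, -0.2, 12.8, 0.0], [-0.1, -0.2, 12.8, 0.0], [-0.1, -0.2, 12.7, 0.0], [-0.1, -0.2, 12.8, 0.0], [-0.1, -0.2, 12.7, 0.0], [-0.1, -0.2, 12.8, 0.0], [-0.1, -0.2, 12.7, 0.0], [0.0, -0.1, 12.8, 0.001], [-0.1, -0.2, 12.7, 0.0]]] 10
end [0.455 0.307 0.07 ] [ 3.122 -0.02  -0.1  ]
```

View pics/v7.png

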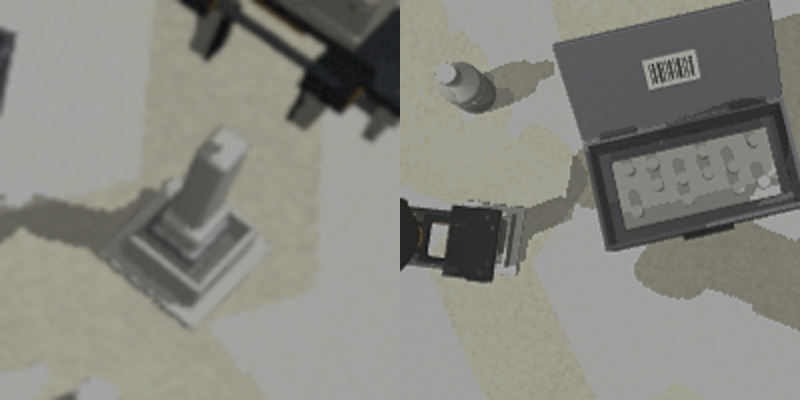

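The scene crop shows the scanner upright in the dock, handle top at about (398,223) px. The open fingertips straddle roughly (406,205). In the top crop the lid is fully back, with the label at about (245,155).

```bash
python3 - <<'E'
from h import *
p=np.array([.4535,.3076,.1976])
for dz in(0,.036):print("proj tcp",dz,proj("scene",p+[0,0,dz]))
for z in(.20,.225,.235,.25):print(z,np.round(ray("scene",(405.7,205.5),z),4))
print("handle top scene",ray("scene",(398.4,222.9),.155),"top",ray("top",(140,236.6),.155))
ft=[proj("scene",p+[0,a,.036]) for a in(.05,-.05)];print(ft)
print("label",ray("top",(245,155),.164))
E
```

```text
proj tcp 0 [[401.59168178 211.61245397]]
proj tcp 0.036 [[405.54372208 202.42463143]]
0.2 [0.4346 0.3067 0.2   ]
0.225 [0.4539 0.3106 0.225 ]
0.235 [0.4616 0.3122 0.235 ]
0.25 [0.4732 0.3145 0.25  ]
handle top scene [0.45432248 0.31125147 0.155     ] top [0.45586522 0.30753881 0.155     ]
[array([[426.19747261, 214.58394503]]), array([[385.67368794, 190.72670877]])]
label [0.67197984 0.04086287 0.164     ]
```

servo_tool([
  [[0,-0.4,14,0],[0,-0.4,14,0],[0,-0.4,14,0],[0,-0.4,14,0],[0,-0.4,14,0],[0,-0.4,14,0],[0,-0.4,14,0],[0,-0.4,14,0],[0,-0.4,10,0],[0,-0.4,4,0]],
])

```text
t: 25.5
eef_pos: [0.4565, 0.3068, 0.0702]
ee_rot: [3.12, -0.018, -0.102]
force: [-0.3, -0.5, -0.0]
width: 0.0878
gripper_force: 0.0
```

servo_tool([
  [[0,0,0,0],[0,0,0,0],[0,0,0,0],[0,0,0,0],[0,0,0,0],[0,0,0,0],[0,0,0,0],[0,0,0,0],[0,0,0,0],[0,0,0,0]],
], claw=1, grip_force=15)

```text
t: 26.33
eef_pos: [0.4566, 0.3078, 0.0717]
ee_rot: [3.122, -0.019, -0.101]
force: [-0.2, 0.1, 0.9]
width: 0.0265
gripper_force: 2.8
```

servo_tool([
  [[0,0,0,0],[0,0,-4,0],[0,0,-5,0],[0,0,-5,0],[-4,0,0,0],[-4,0,0,0],[-5,0,0,0],[-5,0,0,0],[-5,0,0,0],[-5,0,0,0]],
])

```text
t: 27.17
eef_pos: [0.4285, 0.3114, 0.0855]
ee_rot: [3.122, -0.02, -0.101]
force: [4.4, -0.9, 1.1]
width: 0.026
gripper_force: 15.0
```

servo_tool([
  [[-5.6,0,0,0],[-5.6,0,0,0],[-5.6,0,0.5,0],[-5.6,0,0.7,0],[-5.6,0,1,0],[-5.6,0,1.3,0],[-5.6,0,1.7,0],[-5.6,0,2,0],[-5.6,0,2.4,0],[-5.6,0,2.7,0]],
])

```text
t: 28.0
eef_pos: [0.3724, 0.3164, 0.0715]
ee_rot: [3.122, -0.019, -0.101]
force: [2.2, 0.5, 1.7]
width: 0.0257
gripper_force: 15.0
```

```bash
cat > scanfit.py <<'E'
import sys
from h import *
s=st();p=np.array(s["eef_pos"]);Rt=R.from_euler('xyz',s["ee_rot"]);y=s["ee_rot"][2]
print(np.round(p,4),np.round(s["ee_rot"],3),np.round(s["force"],1),s["width"],s["gripper_force"],round(s["t"],2))
g=p+[0,0,.034]-Rt.apply([0,0,.019])   # grasp point
Ms={}
for c in("scene","top"):
    im=eyes.grab_frame(c);Ms[c]=mask(c,"scanner");cv2.imwrite(f"pics/{sys.argv[1]}_{c}.png",im[:,:,::-1])
    print(c,None if Ms[c] is None else Ms[c].sum())
def parts(v):
    rot=R.from_euler('z',y)*R.from_euler('y',-v[0]*-1)   # nose swings to +tool x for v>0 see below
    rot=R.from_euler('z',y)*R.from_euler('y',-v[0]);sz=v[1]
    return scan_pts(g+np.array([0,0,0 if len(v)<3 else v[2]])-rot.apply([0,0,sz]),rot)
for cs in(("scene",),("scene","top")):
    if any(Ms[c] is None for c in cs):continue
    L=[]
    for a in np.arange(-.1,1.2,.05):
        for sz in(.105,.115,.125,.135):
            L.append((sum(iou(c,parts((a,sz)),Ms[c]) for c in cs)/len(cs),round(a,2),sz))
    print(cs,[(round(x,3),a,b) for x,a,b in sorted(L)[-4:]])
E
python3 scanfit.py d1
```

```text
[0.3724 0.3164 0.0715] [ 3.122 -0.019 -0.101] [2.2 0.5 1.7] 0.02569431452354805 14.999349564313889 28.0
scene 846
top 475
('scene',) [(np.float64(0.798), np.float64(0.7), 0.125), (np.float64(0.799), np.float64(0.55), 0.125), (np.float64(0.803), np.float64(0.6), 0.125), (np.float64(0.807), np.float64(0.65), 0.125)]
('scene', 'top') [(np.float64(0.651), np.float64(0.75), 0.115), (np.float64(0.662), np.float64(0.75), 0.125), (np.float64(0.668), np.float64(0.7), 0.125), (np.float64(0.669), np.float64(0.65), 0.125)]
```

servo_tool([
  [[0,0,0,0],[0,0,0,0],[0,0,0,0],[0,0,-5,0],[0,0,-12,0],[0,0,-18,0],[0,0,-25,0],[0,0,-30,0],[0,0,-30,0],[0,0,-30,0]],
], grip_force=45)

```text
t: 29.03
eef_pos: [0.3702, 0.3191, 0.2234]
ee_rot: [3.121, -0.019, -0.101]
force: [0.5, 0.6, -2.3]
width: 0.0256
gripper_force: 45.0
```

```bash
python3 scanfit.py d2;python3 - <<'E'
from h import *
plan([(.5295,.0056,.272,C[2],20)])
E
```

```text
[0.3702 0.3191 0.2234] [ 3.121 -0.019 -0.101] [ 0.5  0.6 -2.3] 0.02560566044232311 44.99854803085327 29.03
scene None
top 631
[[[9.5, 14.9, -2.0, -0.017], [9.3, 15.0, -2.0, -0.017], [9.0, 15.2, -2.0, -0.017], [8.8, 15.3, -2.0, -0.017], [8.5, 15.5, -2.0, -0.017], [8.3, 15.6, -2.0, -0.017], [8.0, 15.8, -2.0, -0.017], [7.7, 15.9, -2.0, -0.017], [7.4, 16.0, -2.0, -0.017], [7.2, 16.1, -2.0, -0.017]]] 10
[[[6.9, 16.3, -2.0, -0.017], [6.6, 16.4, -2.0, -0.017], [6.4, 16.5, -2.1, -0.017], [6.1, 16.6, -2.0, -0.017], [5.8, 16.7, -2.1, -0.018], [5.5, 16.8, -2.0, -0.017], [5.2, 16.9, -2.1, -0.018], [4.9, 16.9, -2.0, -0.017], [4.6, 17.0, -2.1, -0.018], [4.2, 17.2, -2.0, -0.017]]] 10
end [0.5295 0.0056 0.272 ] [ 3.118 -0.012  0.242]
```

servo_tool([
  [[9.5,15,-2,-0.017],[9.5,15,-2,-0.017],[9,15,-2,-0.017],[9,15.5,-2,-0.017],[8.5,15.5,-2,-0.017],[8.5,15.5,-2,-0.017],[8,16,-2,-0.017],[7.5,16,-2,-0.017],[7.5,16,-2,-0.017],[7,16,-2,-0.017]],
])

```text
t: 30.07
eef_pos: [0.4497, 0.1609, 0.2451]
ee_rot: [3.117, -0.013, 0.07]
force: [1.0, 0.5, -2.6]
width: 0.0257
gripper_force: 45.0
```

servo_tool([
  [[7,16.5,-2,-0.017],[6.5,16.5,-2,-0.017],[6.5,16.5,-2,-0.017],[6,16.5,-2,-0.017],[6,16.5,-2,-0.018],[5.5,17,-2,-0.017],[5,17,-2,-0.018],[5,17,-2,-0.017],[4.5,17,-2,-0.018],[0,17,-2,-0.017]],
])

```text
t: 30.9
eef_pos: [0.5256, 0.0032, 0.2695]
ee_rot: [3.116, -0.008, 0.243]
force: [0.4, -0.1, -2.6]
width: 0.0259
gripper_force: 45.0
```

```bash
python3 scanfit.py d3;python3 - <<'E'
import cv2,numpy as np
a=cv2.imread('pics/d3_scene.png')[90:210,220:380];b=cv2.imread('pics/d3_top.png')[120:240,180:340]
cv2.imwrite('pics/v8.png',np.vstack([cv2.convertScaleAbs(cv2.resize(x,(400,300),interpolation=cv2.INTER_CUBIC),alpha=1.4) for x in(a,b)]))
E
```

```text
[0.5256 0.0032 0.2695] [ 3.116 -0.008  0.243] [ 0.4 -0.1 -2.6] 0.025859365777186144 44.99929189682007 30.9
scene 1108
top None
('scene',) [(np.float64(0.798), np.float64(0.6), 0.125), (np.float64(0.799), np.float64(0.75), 0.125), (np.float64(0.807), np.float64(0.7), 0.125), (np.float64(0.811), np.float64(0.65), 0.125)]
```

View pics/v8.png

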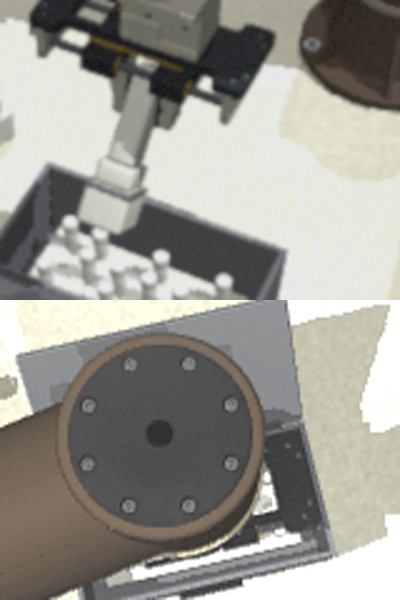

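```bash
python3 - <<'E'
from h import *
s=st();p=np.array(s["eef_pos"]);Rt=R.from_euler('xyz',s["ee_rot"]);y=s["ee_rot"][2]
g=p+[0,0,.034]-Rt.apply([0,0,.019])
im=eyes.grab_frame("scene");m=mask("scene","scanner").astype(np.uint8)
cnt=max(cv2.findContours(m,cv2.RETR_EXTERNAL,cv2.CHAIN_APPROX_NONE)[0],key=len)
print(cv2.approxPolyDP(cnt,1.6,True).reshape(-1,2).tolist())
n=lidR(C[2],2.4).apply([0,0,-1]);lab=lidpt(C,2.4,[-.08,0,0])
for a in(.6,.65,.7,.75,.8):
    rot=R.from_euler('z',y)*R.from_euler('y',-a);o=g-rot.apply([-.0,0,.119]);d=rot.apply([0,0,-1])
    t=((lab-o)@n)/(d@n);hit=o+t*d-lab
    print(a,"corners",np.round(proj("scene",[o+rot.apply([.026,b,z]) for z in(0,.04) for b in(-.022,.022)]).ravel(),1),"win",np.round(o,3),"dist",round(t,3),"hit(lid x,y)",np.round(lidR(C[2],2.4).inv().apply(hit)[:2],4),"ang",np.degrees(np.arccos(-d@n)).round(1))
    f=[iou("scene",scan_pts(g-rot.apply([dx,0,sz]),rot)[:2]+[rot.apply(box(-.017,.017,-.013,.013,.06,.10))+g-rot.apply([dx,0,sz])],m) for sz in(.113,.119,.125) for dx in(-.003,0,.003)];print(np.round(f,3))
E
```

```text
[[277, 120], [272, 122], [266, 148], [254, 163], [251, 175], [266, 183], [274, 179], [278, 167], [277, 152], [282, 140], [282, 128]]
0.6 corners [251.9 176.3 269.3 183.  256.  160.  273.8 166.6] win [0.59  0.02  0.225] dist 0.103 hit(lid x,y) [ 0.0367 -0.0001] ang 8.1
[0.723 0.71  0.697 0.751 0.737 0.718 0.708 0.706 0.701]
0.65 corners [251.  176.3 268.5 183.1 255.5 159.8 273.3 166.4] win [0.595 0.021 0.228] dist 0.102 hit(lid x,y) [ 0.0255 -0.0001] ang 5.2
[0.731 0.724 0.71  0.762 0.757 0.744 0.712 0.713 0.711]
0.7 corners [250.1 176.2 267.8 183.  255.  159.5 272.9 166.1] win [0.599 0.022 0.232] dist 0.101 hit(lid x,y) [ 0.0145 -0.0001] ang 2.4
[0.726 0.724 0.723 0.76  0.761 0.756 0.709 0.719 0.718]
0.75 corners [249.3 176.  267.  182.8 254.5 159.1 272.5 165.7] win [0.604 0.023 0.236] dist 0.101 hit(lid x,y) [ 0.0035 -0.0001] ang 0.5
[0.72  0.721 0.721 0.75  0.757 0.753 0.697 0.705 0.714]
0.8 corners [248.6 175.6 266.4 182.5 254.1 158.6 272.1 165.3] win [0.608 0.024 0.24 ] dist 0.102 hit(lid x,y) [-0.0076 -0.0002] ang 3.3
[0.702 0.71  0.715 0.728 0.743 0.749 0.675 0.691 0.702]
```

The scene view puts the scanner's tilt at about 0.70 rad, where 0.74 is ideal, so it's within about 3°. I'll centre it on the label and hold.

servo_tool([
  [[2,0,-2,0],[3,0,-2.5,0],[3,0,-2.5,0],[2,0,-2,0],[0,0,0,0],[0,0,0,0],[0,0,0,0],[0,0,0,0],[0,0,0,0],[0,0,0,0]],
])

```text
t: 32.03
eef_pos: [0.5353, 0.0067, 0.2804]
ee_rot: [3.116, -0.012, 0.242]
force: [-0.5, -0.2, -2.4]
width: 0.0259
gripper_force: 45.0
```

```bash
python3 scanfit.py d4; python3 - <<'E'
from h import *
s=st();p=np.array(s["eef_pos"]);Rt=R.from_euler('xyz',s["ee_rot"]);y=s["ee_rot"][2]
g=p+[0,0,.034]-Rt.apply([0,0,.019]);n=lidR(C[2],2.4).apply([0,0,-1]);lab=lidpt(C,2.4,[-.08,0,0])
for a in(.65,.7,.75):
    rot=R.from_euler('z',y)*R.from_euler('y',-a);o=g-rot.apply([0,0,.119]);d=rot.apply([0,0,-1]);t=((lab-o)@n)/(d@n)
    print(a,round(t,3),np.round(lidR(C[2],2.4).inv().apply(o+t*d-lab)[:2],4))
a=cv2.imread("pics/d4_scene.png")[120:230,200:330]
cv2.imwrite("pics/v9.png",cv2.convertScaleAbs(cv2.resize(a,(709,600),interpolation=cv2.INTER_CUBIC),alpha=1.4))
for nme in("scene",): print([(np.round(x["position"],3),round(x["conf"],2)) for x in recognise(nme,"lid_label")[:1]])
E
```

```text
[0.5353 0.0067 0.2804] [ 3.116 -0.012  0.242] [-0.5 -0.2 -2.4] 0.025917822670304094 44.99841928482056 32.03
scene 1120
top 1391
('scene',) [(np.float64(0.771), np.float64(0.85), 0.125), (np.float64(0.787), np.float64(0.7), 0.125), (np.float64(0.79), np.float64(0.8), 0.125), (np.float64(0.795), np.float64(0.75), 0.125)]
('scene', 'top') [(np.float64(0.385), np.float64(0.85), 0.125), (np.float64(0.393), np.float64(0.7), 0.125), (np.float64(0.395), np.float64(0.8), 0.125), (np.float64(0.397), np.float64(0.75), 0.125)]
0.65 0.103 [0.0106 0.0006]
0.7 0.102 [-0.0005  0.0006]
0.75 0.102 [-0.0116  0.0006]
[(array([0.691, 0.054, 0.168]), 0.57)]
```

View pics/v9.png

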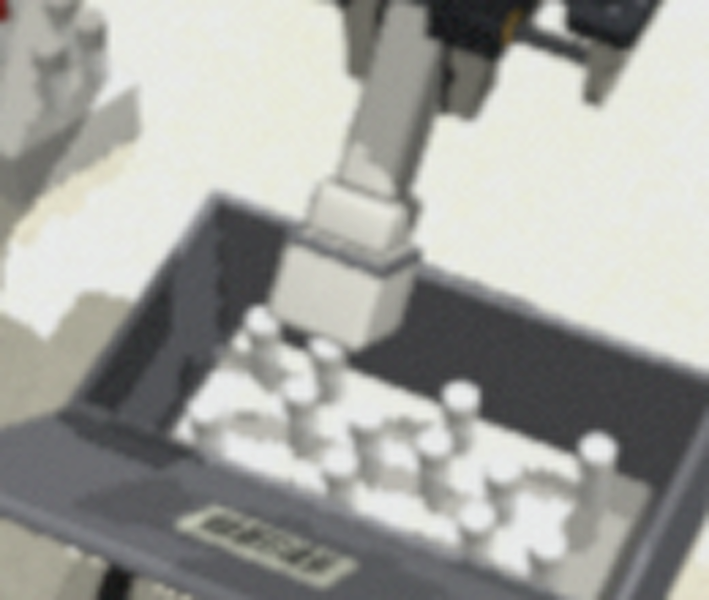

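```bash
python3 - <<'E'
from h import *
from scipy.optimize import least_squares
s=st();p=np.array(s["eef_pos"]);Rt=R.from_euler('xyz',s["ee_rot"]);y=s["ee_rot"][2]
g=p+[0,0,.034]-Rt.apply([0,0,.019])
P=[[.026,-.022,0],[.026,.022,0],[.026,-.022,.04],[.026,.022,.04]]
obs=np.array([[249.4,176.2],[263.8,183.7],[252.4,164.5],[270.1,169.]])
for a in(.6,.65,.7,.75,.8):
    rot=R.from_euler('z',y)*R.from_euler('y',-a)
    u=proj("scene",[g+rot.apply(np.array(q)-[0,0,.119]) for q in P]);print(a,np.round(u.ravel(),1))
def f(v):
    rot=R.from_euler('z',y)*R.from_euler('y',-v[0])
    u=proj("scene",[g+v[1:4]+rot.apply(np.array(q)-[0,0,.119]) for q in P]);return np.r_[(u-obs).ravel(),v[1:4]/.003]
r=least_squares(f,[.7,0,0,0]);print(r.x,np.round(r.fun,1))
E
```

```text
0.6 [249.8 176.9 267.5 183.6 254.  160.3 272.  167. ]
0.65 [248.9 176.9 266.7 183.7 253.5 160.1 271.5 166.8]
0.7 [248.  176.8 265.9 183.6 252.9 159.8 271.1 166.5]
0.75 [247.2 176.5 265.2 183.4 252.5 159.4 270.7 166.1]
0.8 [246.4 176.2 264.5 183.1 252.  158.9 270.3 165.6]
[ 0.55867919  0.00444349 -0.00263773 -0.00222797] [-1.   1.8  2.2  1.  -0.1 -2.8  0.1 -0.6  1.5 -0.9 -0.7]
```

```bash
python3 - <<'E'
from h import *
im=cv2.cvtColor(cv2.imread("pics/d2_top.png"),cv2.COLOR_BGR2GRAY).astype(np.float32)
p=np.array([.3702,.3191,.2234]);Rt=R.from_euler('xyz',[3.121,-.019,-.101]);y=-.101
g=p+[0,0,.034]-Rt.apply([0,0,.019]);gx=cv2.GaussianBlur(im,(0,0),.7)
def L(g,a,q): 
    rot=R.from_euler('z',y)*R.from_euler('y',-a);return proj("top",[g+rot.apply(np.array(v)-[0,0,.119]) for v in q])
print("g",proj("top",g),[(a,np.round(L(g,a,[[.026,0,0],[-.026,0,0],[.026,0,.04],[.022,0,.061],[.017,0,.061],[.017,0,.1]]).ravel(),1).tolist()) for a in(.6,.7,.8)])
u=L(g,.7,[[.026,0,0]])[0].astype(int);print(u)
print(im[u[1]-14:u[1]+40,u[0]-14:u[0]+15:2].astype(int))
E
```

```text
g [[116.17090079 273.58973624]] [(0.6, [134.2, 235.3, 135.2, 252.5, 128.3, 244.3, 125.2, 250.7, 125.3, 252.5, 118.9, 262.4]), (0.7, [133.5, 232.0, 135.3, 248.1, 127.7, 242.3, 124.6, 249.4, 124.8, 251.0, 118.5, 262.2]), (0.8, [132.6, 229.0, 135.1, 244.0, 126.9, 240.6, 124.0, 248.2, 124.3, 249.7, 118.2, 262.2])]
[133 232]
[[156 152 149 154 154 154 157 158 157 149 153 156 158 159 157]
 [155 155 154 153 152 158 155 157 158 154 157 158 155 148 156]
 [157 157 158 158 153 156 158 157 156 154 159 157 151 110 152]
 [156 158 159 156 152 156 157 154 151 158 157 147 160 162 162]
 [155 156 157 156 152 156 157 155 152 156 155 128 160 160 162]
 [155 155 154 157 152 155 159 156 154 157 155 148 160 160 152]
 [154 155 151 157 157 157 158 158 154 155 154 129 155 159 125]
 [152 156 153 153 157 156 155 156 154 157 154 158 136 153 154]
 [152 156 153 157 158 155 155 155 156 157 156 159 123  62  98]
 [152 155 153 159 157 155 156 152 156 158 157 158  92  65 113]
 [152 155 155 153 159 158 154 156 158 155 157 159  91  66 112]
 [152 154 151 130 150 152 148 155 158 157 156 161  85  68 114]
 [152 157 136 118 113 
[... 1924 characters left out ...]
9 160]
 [ 42  43  42  42  38  28 161 160 159 162 155 160 163 154 152]
 [ 38  42  45  42  36  36 160 159 152 150 112 151 152 103  87]
 [ 38  40  41  40  48  45 155 156  98  34  34  32  32  40  62]
 [ 43  39  41  41  66  46  82 115  48  42  45  42  44  43  35]
 [ 40  41  40  41  67  53  48  48  42  44  43  43  45  44  39]
 [ 39  39  41  40  66  54  59  52  44  43  45  46  45  46  40]
 [ 37  37  41  38  50  54  66  43  44  44  45  56  46  45  38]
 [ 44  41  39  37  40  55  91  41  44  43  41  62  45  45  40]
 [ 42  43  43  43  43  42  39  42  44  44  45  58  44  47  39]
 [ 42  41  44  41  43  39  44  44  42  45  43  43  41  46  38]
 [ 41  37  41  40  40  42  40  40  42  45  46  44  44  45  37]]
```

```bash
python3 - <<'E'
from h import *
from scipy.optimize import least_squares
def G(p,e):
    Rt=R.from_euler('xyz',e);return np.array(p)+[0,0,.034]-Rt.apply([0,0,.019]),e[2]
D=[("top",*G([.3702,.3191,.2234],[3.121,-.019,-.101]),np.array([[122.5,229.5],[138.5,231.3],[118.7,236.5],[134.7,238.5]]),(.022,-.022)),
   ("scene",*G([.5353,.0067,.2804],[3.116,-.012,.242]),np.array([[249.4,176.2],[263.8,183.7],[252.4,164.5],[270.1,169.]]),(-.022,.022))]
def f(v,use=(0,1)):
    o=[]
    for i in use:
        c,g,y,ob,ys=D[i];rot=R.from_euler('z',y)*R.from_euler('y',-v[0])
        P=[[.026,b,z] for z in(0,v[1]) for b in ys]
        u=proj(c,[g+R.from_euler('z',y).apply(v[2:5])+rot.apply(np.array(q)-[0,0,.119]) for q in P]);o.append((u-ob).ravel())
    return np.r_[np.concatenate(o),v[2:5]/.003,(v[1]-.03)/.006]
for use in((0,),(1,),(0,1)):
    r=least_squares(f,[.7,.03,0,0,0],args=(use,));J=r.jac;print(use,np.round(r.x,4),np.round(np.sqrt(np.linalg.inv(J.T@J)[0,0]),3),np.round(r.fun,1))
E
```

```text
(0,) [ 0.7709  0.0274 -0.0012  0.0044  0.0011] 0.046 [-0.5 -0.5  1.2 -0.1 -0.8  0.1  1.3  0.3 -0.4  1.5  0.4 -0.4]
(1,) [ 6.98e-01  3.14e-02 -3.00e-04 -3.00e-04 -1.00e-04] 0.092 [-1.4  0.4  2.1 -0.2 -0.5 -1.2 -0.2  1.1 -0.1 -0.1 -0.   0.2]
(0, 1) [ 0.7844  0.0293 -0.0008  0.0032  0.0012] 0.032 [-0.1 -0.9  1.6 -0.6 -0.7  0.3  1.4  0.5 -1.2 -0.   2.4 -0.6 -0.2 -1.
  0.3  1.3 -0.3  1.1  0.4 -0.1]
```

Working it out two independent ways gives a tilt of about 0.76 rad: the dock-rim geometry, and both pictures with a fitted head face. I'll shift the aim back about 11 mm along the lid and hold.

servo_tool([
  [[-2,0,1.5,0],[-2,0,2,0],[-2,0,2,0],[-2,0,2,0],[0,0,0,0],[0,0,0,0],[0,0,0,0],[0,0,0,0],[0,0,0,0],[0,0,0,0]],
])

```text
t: 33.12
eef_pos: [0.5279, 0.0047, 0.2729]
ee_rot: [3.116, -0.012, 0.242]
force: [0.6, -0.1, -3.5]
width: 0.0259
gripper_force: 45.0
```

servo_tool([
  [[0,0,0,0],[0,0,0,0],[0,0,0,0],[0,0,0,0],[0,0,0,0],[0,0,0,0],[0,0,0,0],[0,0,0,0],[0,0,0,0],[0,0,0,0]],
])

```text
t: 33.95
eef_pos: [0.5278, 0.0047, 0.2728]
ee_rot: [3.116, -0.012, 0.242]
force: [0.2, 0.3, -2.7]
width: 0.0258
gripper_force: 45.0
```

servo_tool([
  [[0,0,0,0],[0,0,0,0],[0,0,0,0],[0,0,0,0],[0,0,0,0],[0,0,0,0],[0,0,0,0],[0,0,0,0],[0,0,0,0],[0,0,0,0]],
])

```text
t: 34.78
eef_pos: [0.5278, 0.0047, 0.2728]
ee_rot: [3.116, -0.012, 0.242]
force: [0.4, 0.1, -2.3]
width: 0.0256
gripper_force: 45.0
```

```bash
python3 - <<'E'
from h import *
s=st();p=np.array(s["eef_pos"]);print(p,s["t"])
q,Rt=plan([(.505,-.003,.285,C[2],2),(.360,.3175,.262,-.101,18)])
q,Rt=plan([(.360,.3175,.105,-.101,10)],q,Rt)
E
```

```text
[0.52781533 0.00467594 0.27283264] 34.7833
[[[-11.9, 1.2, -6.2, 0.0], [-11.9, 1.1, -6.2, 0.0], [-3.6, -19.2, 0.7, 0.019], [-3.9, -19.2, 0.8, 0.019], [-4.3, -19.1, 0.7, 0.019], [-4.7, -19.0, 0.8, 0.019], [-5.0, -18.9, 0.7, 0.019], [-5.4, -18.8, 0.8, 0.019], [-5.7, -18.7, 0.7, 0.019], [-6.1, -18.6, 0.8, 0.019]]] 10
[[[-6.4, -18.5, 0.7, 0.019], [-6.8, -18.4, 0.8, 0.019], [-7.1, -18.2, 0.7, 0.019], [-7.5, -18.1, 0.8, 0.019], [-7.8, -17.9, 0.7, 0.019], [-8.2, -17.8, 0.8, 0.019], [-8.5, -17.6, 0.7, 0.019], [-8.9, -17.5, 0.8, 0.019], [-9.2, -17.3, 0.7, 0.019], [-9.5, -17.1, 0.8, 0.02]]] 10
end [0.36   0.3175 0.262 ] [ 3.122 -0.019 -0.101]
[[[-0.3, -0.3, 15.7, -0.0], [-0.3, -0.3, 15.7, -0.0], [-0.3, -0.3, 15.7, -0.0], [-0.3, -0.3, 15.7, -0.0], [-0.3, -0.3, 15.7, -0.0], [-0.3, -0.3, 15.7, -0.0], [-0.3, -0.3, 15.7, -0.0], [-0.3, -0.3, 15.7, -0.0], [-0.3, -0.4, 15.7, -0.0], [-0.3, -0.3, 15.6, -0.0]]] 10
end [0.36   0.3175 0.105 ] [ 3.122 -0.019 -0.101]
```

Held still for about 2 s. To return the scanner it has to be upright again. I'll press its nose gently against the case's fixed +y end wall, in reach and next to the dock, with a light grip.

```bash
cat >> h.py <<'E'
def cw(x,y,z): return np.array([C[0],C[1],0])+R.from_euler('z',C[2]).apply([x,y,z])
E
python3 - <<'E'
from h import *
Y=C[2]-np.pi/2
p=np.array(st()["eef_pos"]);b=p+R.from_euler('z',C[2]).apply([-.02,0,.04])
q,Rt=plan([(*b,C[2],3),(*cw(-.01,.27,.27),Y,17)])
q,Rt=plan([(*cw(-.01,.27,.112),Y,10)],q,Rt);print(cw(-.01,.27,.112))
E
```

```text
[[[-6.5, 0.3, -13.4, 0.0], [-6.5, 0.4, -13.4, 0.0], [-6.5, 0.3, -13.4, 0.0], [1.5, -15.9, 2.1, 0.092], [0.0, -16.0, 2.1, 0.092], [-1.5, -16.0, 2.1, 0.092], [-2.9, -15.7, 2.1, 0.093], [-4.4, -15.4, 2.1, 0.092], [-5.8, -14.9, 2.1, 0.093], [-7.1, -14.3, 2.2, 0.092]]] 10
[[[-8.4, -13.6, 2.1, 0.093], [-9.6, -12.8, 2.2, 0.092], [-10.8, -11.9, 2.1, 0.092], [-11.8, -10.8, 2.2, 0.093], [-12.8, -9.7, 2.1, 0.092], [-13.6, -8.4, 2.2, 0.093], [-14.4, -7.2, 2.1, 0.092], [-14.9, -5.8, 2.2, 0.093], [-15.4, -4.4, 2.1, 0.092], [-15.8, -2.9, 2.2, 0.093]]] 10
end [0.4686 0.2683 0.27  ] [-3.13  -0.025 -1.329]
[[[-0.4, 0.2, 15.8, -0.0], [-0.4, 0.2, 15.8, -0.0], [-0.4, 0.2, 15.8, -0.0], [-0.4, 0.2, 15.8, -0.0], [-0.4, 0.2, 15.8, -0.0], [-0.4, 0.2, 15.8, -0.0], [-0.4, 0.1, 15.8, -0.0], [-0.4, 0.2, 15.8, -0.0], [-0.4, 0.1, 15.7, -0.0], [-0.4, 0.2, 15.8, -0.0]]] 10
end [0.4687 0.2683 0.112 ] [-3.13  -0.025 -1.329]
[0.46866521 0.26825823 0.112     ]
```

servo_tool([
  [[-6.5,0,-13.5,0],[-6.5,0,-13.5,0],[-6.5,0,-13.5,0],[1.5,-16,2,0.092],[0,-16,2,0.092],[-1.5,-16,2,0.092],[-3,-15.5,2,0.092],[-4.5,-15.5,2,0.092],[-6,-15,2,0.092],[-7,-14.5,2,0.092]],
])

```text
t: 35.62
eef_pos: [0.4912, 0.1124, 0.2964]
ee_rot: [3.129, -0.025, -0.407]
force: [0.3, 0.1, -2.3]
width: 0.0259
gripper_force: 45.0
```

servo_tool([
  [[-8.5,-13.5,2,0.092],[-9.5,-13,2,0.092],[-11,-12,2,0.092],[-12,-11,2,0.092],[-13,-9.5,2,0.092],[-13.5,-8.5,2,0.092],[-14.5,-7,2,0.092],[-15,-6,2,0.093],[-15.5,-4.5,2,0.093],[-16,-3,2,0.093]],
])

```text
t: 36.45
eef_pos: [0.4671, 0.2715, 0.2725]
ee_rot: [-3.13, -0.025, -1.33]
force: [-0.0, -0.0, -2.1]
width: 0.0256
gripper_force: 45.0
```

servo_tool([
  [[-0.4,0.2,16,0],[-0.4,0.2,16,0],[-0.4,0.2,16,0],[-0.4,0.2,16,0],[-0.4,0.2,16,0],[-0.4,0.2,16,0],[-0.4,0.2,16,0],[-0.4,0.2,16,0],[-0.4,0.2,16,0],[-0.4,0.2,16,0]],
])

```text
t: 37.28
eef_pos: [0.4673, 0.2707, 0.1119]
ee_rot: [-3.129, -0.025, -1.325]
force: [0.5, -0.5, -2.8]
width: 0.0259
gripper_force: 45.0
```

```bash
python3 - <<'E'
from h import *
Y=C[2]-np.pi/2;s=st();print(s["eef_pos"],s["ee_rot"],s["t"],s["width"])
q,Rt=plan([(*cw(-.01,.243,.112),Y,4),(*cw(-.01,.162,.147),Y,16)])
E
```

```text
[0.4672529  0.27070106 0.11185188] [-3.12948105 -0.02493699 -1.32528328] 37.2833 0.02588210516216508
[[[7.4, -0.2, 0.2, 0.001], [7.4, -0.2, 0.1, 0.001], [7.5, -0.2, 0.2, 0.001], [7.4, -0.1, 0.1, 0.001], [5.1, 0.0, -2.1, -0.0], [5.1, 0.0, -2.1, -0.0], [5.1, 0.0, -2.1, -0.0], [5.1, 0.0, -2.1, -0.0], [5.1, 0.0, -2.0, -0.0], [5.1, 0.0, -2.1, -0.0]]] 10
[[[5.1, 0.0, -2.0, -0.0], [5.1, 0.0, -2.1, -0.0], [5.1, -0.1, -2.0, -0.0], [5.1, 0.0, -2.1, -0.0], [5.1, -0.1, -2.0, -0.0], [5.2, 0.0, -2.1, -0.0], [5.1, -0.1, -2.0, -0.0], [5.2, 0.0, -2.1, -0.0], [5.1, -0.1, -2.0, -0.0], [5.2, 0.0, -2.1, -0.0]]] 10
end [0.4945 0.1633 0.147 ] [-3.129 -0.025 -1.329]
```

servo_tool([
  [[7.5,0,0,0],[7.5,0,0,0],[7.5,0,0,0],[7.5,0,0,0],[5,0,-2,0],[5,0,-2,0],[5,0,-2,0],[5,0,-2,0],[5,0,-2,0],[5,0,-2,0]],
], grip_force=13)

```text
t: 38.12
eef_pos: [0.4817, 0.2123, 0.1265]
ee_rot: [-3.129, -0.025, -1.325]
force: [-0.9, 3.3, 0.4]
width: 0.026
gripper_force: 13.0
```

servo_tool([
  [[5,0,-2,0],[5,0,-2,0],[5,0,-2,0],[5,0,-2,0],[5,0,-2,0],[5,0,-2,0],[5,0,-2,0],[5,0,-1.5,0],[4,0,-1,0],[0,0,0,0]],
])

```text
t: 38.95
eef_pos: [0.4918, 0.1692, 0.1436]
ee_rot: [-3.131, -0.026, -1.326]
force: [-0.1, -0.5, -2.1]
width: 0.0264
gripper_force: 13.0
```

```bash
python3 scanfit.py e1; python3 - <<'E'
from h import *
p=np.array(st()["eef_pos"]);print(R.from_euler('z',-C[2]).apply(p-[C[0],C[1],0]))
E
```

```text
[0.4918 0.1692 0.1436] [-3.131 -0.026 -1.326] [-0.1 -0.5 -2.1] 0.026380648471418893 12.999709993600845 38.95
scene 305
top 101
('scene',) [(np.float64(0.317), np.float64(0.05), 0.125), (np.float64(0.321), np.float64(0.0), 0.135), (np.float64(0.321), np.float64(0.0), 0.125), (np.float64(0.325), np.float64(0.05), 0.135)]
('scene', 'top') [(np.float64(0.269), np.float64(0.0), 0.115), (np.float64(0.271), np.float64(0.05), 0.135), (np.float64(0.276), np.float64(0.0), 0.125), (np.float64(0.277), np.float64(0.0), 0.135)]
[-0.01127706  0.16898142  0.14334856]
```

servo_tool([
  [[2,0,0,0],[2,0,0,0],[2,0,0,0],[0,0,0,0],[0,0,0,0],[0,0,0,0],[0,0,0,0],[0,0,0,0],[0,0,0,0],[0,0,0,0]],
])

```text
t: 39.98
eef_pos: [0.4934, 0.1646, 0.1438]
ee_rot: [-3.13, -0.025, -1.325]
force: [-1.2, 3.5, -0.4]
width: 0.0259
gripper_force: 13.0
```

servo_tool([
  [[-5,0,-3,0],[-10,0,-4,0],[-10,0,-4,0],[-10,0,-4,0],[-10,0,-4,0],[-5,0,0,0],[0,0,0,0],[0,0,0,0],[0,0,0,0],[0,0,0,0]],
])

```text
t: 40.82
eef_pos: [0.4807, 0.2129, 0.1612]
ee_rot: [-3.131, -0.026, -1.326]
force: [0.2, -0.3, -1.7]
width: 0.0261
gripper_force: 13.0
```

```bash
python3 scanfit.py e2; python3 - <<'E'
from h import *
s=st();p=np.array(s["eef_pos"]);Rt=R.from_euler('xyz',s["ee_rot"]);y=s["ee_rot"][2];g=p+[0,0,.034]-Rt.apply([0,0,.019])
z=5;u0=proj("scene",g).astype(int)[0];x0,y0=u0[0]-55,u0[1]-40
I=cv2.imread("pics/e2_scene.png")[y0:y0+110,x0:x0+110];cr=cv2.convertScaleAbs(cv2.resize(I,None,fx=z,fy=z,interpolation=cv2.INTER_CUBIC),alpha=1.4)
for a,col in((0,(0,255,0)),(.2,(0,0,255))):
    rot=R.from_euler('z',y)*R.from_euler('y',-a)
    for P in scan_pts(g-rot.apply([0,0,.119]),rot)[::2]:
        u=((proj("scene",P)-[x0,y0]+.5)*z).astype(np.int32);cv2.polylines(cr,[cv2.convexHull(u)],True,col,1)
cv2.imwrite("pics/v10.png",cr)
E
```

```text
[0.4807 0.2129 0.1612] [-3.131 -0.026 -1.326] [ 0.2 -0.3 -1.7] 0.026146180690567677 12.999452948570251 40.82
scene 316
top 135
('scene',) [(np.float64(0.31), np.float64(-0.05), 0.115), (np.float64(0.311), np.float64(-0.05), 0.125), (np.float64(0.318), np.float64(0.0), 0.125), (np.float64(0.326), np.float64(0.0), 0.135)]
('scene', 'top') [(np.float64(0.295), np.float64(-0.05), 0.125), (np.float64(0.297), np.float64(0.0), 0.125), (np.float64(0.304), np.float64(-0.05), 0.135), (np.float64(0.305), np.float64(0.0), 0.135)]
```

View pics/v10.png

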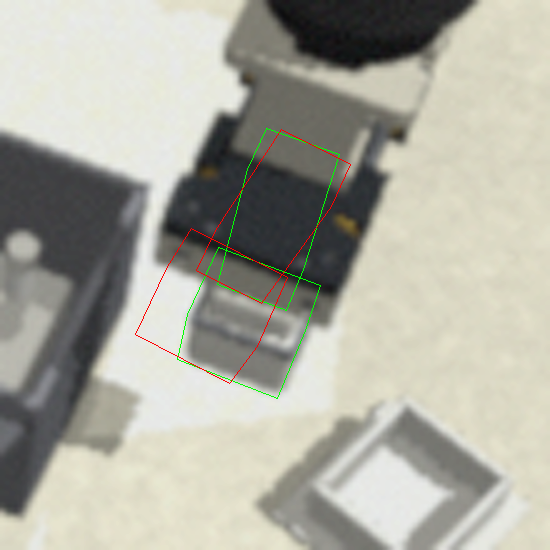

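The scanner hangs upright, matching the green 0 rad outline, and the empty dock's rim shows with corners at about (405,403), (507,480) and (315,488) in the crop. I'll locate the dock from those corners.

```bash
python3 - <<'E'
from h import *
s=st();p=np.array(s["eef_pos"]);Rt=R.from_euler('xyz',s["ee_rot"]);g=p+[0,0,.034]-Rt.apply([0,0,.019])
u0=proj("scene",g).astype(int)[0];x0,y0=u0[0]-55,u0[1]-40
c=[ray("scene",(x0+a/5-.4,y0+b/5-.4),.034) for a,b in((405,403),(507,480),(315,488))]
print(np.round(c,4));print("centre",(c[1]+c[2])/2,"sides",c[1]-c[0],c[2]-c[0],[np.linalg.norm(c[i]-c[0]) for i in(1,2)])
for cam in("scene","top"):
    eyes.grab_frame(cam);d=trace(cam,"dock")
    if d:
        m=d[0]["mask"];print(cam,d[0]["conf"],m.sum())
        for hgt in(.034,):
            f=lambda v:-iou(cam,[R.from_euler('z',v[2]).apply(box(-.039,.039,-.035,.035,0,hgt))+[v[0],v[1],0]],m)
            s0=np.array([.455,.307,-.1]);r=minimize(f,s0,method="Nelder-Mead",options=dict(initial_simplex=np.vstack([s0,s0+np.diag([.008,.008,.1])])));print(np.round(r.x,4),r.fun)
plan([(.4563,.308,.155,-.101,14)])
E
```

```text
[[0.4176 0.2845 0.034 ]
 [0.4241 0.3481 0.034 ]
 [0.4904 0.2754 0.034 ]]
centre [0.45725742 0.31175902 0.034     ] sides [0.00655006 0.063558   0.        ] [ 0.07276978 -0.00907071  0.        ] [np.float64(0.06389462529345992), np.float64(0.07333293521323755)]
scene 0.57 1274
[ 0.4604  0.3164 -0.2111] -0.8041398930691127
[[[-7.0, 0.1, 0.3, -0.087], [-7.0, -0.6, 0.3, -0.088], [-6.9, -1.2, 0.3, -0.087], [-6.8, -1.8, 0.3, -0.087], [-6.6, -2.3, 0.3, -0.088], [-6.4, -2.9, 0.3, -0.087], [-6.1, -3.4, 0.3, -0.088], [-5.8, -4.0, 0.3, -0.087], [-5.4, -4.5, 0.3, -0.088], [-5.0, -4.9, 0.2, -0.087]]] 10
[[[-4.5, -5.3, 0.3, -0.088], [-4.0, -5.7, 0.2, -0.087], [-3.6, -6.0, 0.3, -0.088], [-3.0, -6.4, 0.2, -0.087]]] 4
end [0.4563 0.308  0.155 ] [ 3.122 -0.019 -0.101]
```

servo_tool([
  [[-7,0,0.3,-0.11],[-7,-0.7,0.3,-0.11],[-7,-1.5,0.3,-0.11],[-7,-2.2,0.3,-0.11],[-6.7,-3,0.3,-0.11],[-6.4,-3.7,0.3,-0.11],[-6,-4.4,0.3,-0.11],[-5.5,-5,0.3,-0.11],[-5,-5.5,0.3,-0.11],[-4.5,-6,0.3,-0.11]],
])

```text
t: 42.05
eef_pos: [0.4612, 0.284, 0.1565]
ee_rot: [3.124, -0.022, -0.22]
force: [0.4, -0.1, -2.1]
width: 0.0258
gripper_force: 13.0
```

```bash
python3 - <<'E'
from h import *
s=st();print(s["eef_pos"],s["ee_rot"])
q,Rt=plan([(.4566,.3083,.15,-.105,10)])
plan([(.4566,.3083,.090,-.105,10)],q,Rt)
E
```

```text
[0.46119939 0.28397366 0.15653194] [ 3.12411295 -0.02169062 -0.21961479]
[[[-1.0, -2.3, 0.6, -0.011], [-1.0, -2.3, 0.6, -0.012], [-0.9, -2.3, 0.6, -0.011], [-0.9, -2.3, 0.6, -0.012], [-0.9, -2.3, 0.6, -0.011], [-0.9, -2.3, 0.6, -0.012], [-0.8, -2.4, 0.6, -0.011], [-0.8, -2.4, 0.6, -0.012], [-0.8, -2.4, 0.6, -0.011], [-0.7, -2.3, 0.5, -0.012]]] 10
end [0.4566 0.3083 0.15  ] [ 3.122 -0.02  -0.105]
[[[-0.1, -0.1, 6.0, 0.0], [-0.1, -0.1, 6.0, 0.0], [-0.1, -0.1, 6.0, 0.0], [-0.1, -0.1, 6.0, 0.0], [-0.1, -0.1, 6.0, 0.0], [-0.1, -0.1, 6.0, 0.0], [-0.2, -0.2, 6.0, 0.0], [-0.1, -0.1, 6.0, 0.0], [-0.2, -0.2, 6.0, 0.0], [-0.1, -0.1, 6.0, 0.0]]] 10
end [0.4566 0.3083 0.09  ] [ 3.122 -0.02  -0.105]
```

servo_tool([
  [[-1.8,-4.8,1,-0.023],[-1.8,-4.8,1,-0.023],[-1.8,-4.8,1,-0.023],[-1.7,-4.8,1,-0.023],[-1.6,-4.8,1,-0.023],[0,0,0,0],[0,0,0,0],[0,0,0,0],[0,0,0,0],[0,0,0,0]],
])

```text
t: 42.88
eef_pos: [0.4571, 0.3085, 0.151]
ee_rot: [3.122, -0.02, -0.111]
force: [-0.1, 0.2, -2.4]
width: 0.0259
gripper_force: 13.0
```

```bash
python3 scanfit.py e3; python3 - <<'E'
from h import *
plan([(.4566,.3083,.090,-.105,10)])
E
```

```text
[0.4571 0.3085 0.151 ] [ 3.122 -0.02  -0.111] [-0.1  0.2 -2.4] 0.025935540142632323 12.99940288066864 42.88
scene 740
top None
('scene',) [(np.float64(0.733), np.float64(-0.1), 0.135), (np.float64(0.754), np.float64(-0.05), 0.115), (np.float64(0.762), np.float64(-0.05), 0.125), (np.float64(0.775), np.float64(-0.1), 0.125)]
[[[-0.2, -0.1, 6.1, -0.001], [-0.2, -0.1, 6.1, -0.0], [-0.2, -0.1, 6.1, -0.001], [-0.2, -0.1, 6.1, -0.0], [-0.1, -0.1, 6.1, -0.001], [-0.2, -0.1, 6.1, -0.0], [-0.1, -0.1, 6.1, -0.001], [-0.2, -0.1, 6.1, -0.0], [-0.1, 0.0, 6.1, -0.001], [-0.2, -0.1, 6.1, -0.0]]] 10
end [0.4566 0.3083 0.09  ] [ 3.122 -0.02  -0.105]
```

```bash
python3 - <<'E'
from h import *
s=st();p=np.array(s["eef_pos"]);Rt=R.from_euler('xyz',s["ee_rot"]);y=s["ee_rot"][2];g=p+[0,0,.034]-Rt.apply([0,0,.019])
eyes.grab_frame("scene");m=mask("scene","scanner")
def f(v):
    rot=R.from_euler('z',y)*R.from_euler('y',-v[0]);o=g-rot.apply([v[2],0,v[1]]);P=scan_pts(o,rot)[:2]+[rot.apply(box(-.017,.017,-.013,.013,.06,v[3]))+o]
    return -iou("scene",P,m)
for dx in(-.003,0,.003):
    h=lambda v:f((v[0],v[1],dx,v[2]));s0=np.array([-.05,.119,.1]);r=minimize(h,s0,method="Nelder-Mead",options=dict(initial_simplex=np.vstack([s0,s0+np.diag([.1,.006,.02])])));print(dx,np.round(r.x,3),r.fun)
ys,xs=np.nonzero(m);print(proj("scene",[g,g-[0,0,.119]]),xs[ys>ys.max()-8].mean(),ys.max())
E
```

```text
-0.003 [-0.073  0.118  0.118] -0.8414303509928922
0 [-0.024  0.115  0.11 ] -0.8335896872482238
0.003 [-0.017  0.118  0.111] -0.8282946018795075
[[402.08615436 211.27764744]
 [390.37925398 238.42307303]] 391.09183673469386 247
```

servo_tool([
  [[0.2,0,7,0],[0.2,0,7,0],[0.2,0,7,0],[0,0,7,0],[0,0,7,0],[0,0,7,0],[0,0,7,0],[0,0,6,0],[0,0,6,0],[0,0,4,0]],
])

```text
t: 44.02
eef_pos: [0.4586, 0.307, 0.0851]
ee_rot: [3.121, -0.019, -0.11]
force: [-0.8, 0.3, -1.5]
width: 0.0256
gripper_force: 13.0
```

servo_tool([
  [[0,0,2,0],[0,0,1.5,0],[0,0,1.5,0],[0,0,1.5,0],[0,0,1,0],[0,0,1,0],[0,0,1,0],[0,0,0,0],[0,0,0,0],[0,0,0,0]],
])

```text
t: 44.85
eef_pos: [0.459, 0.307, 0.0766]
ee_rot: [3.122, -0.02, -0.11]
force: [0.4, 0.2, -2.5]
width: 0.0263
gripper_force: 13.0
```

servo_tool([
  [[0,0,1,0],[0,0,1,0],[0,0,1,0],[0,0,1,0],[0,0,0.7,0],[0,0,0.7,0],[0,0,0,0],[0,0,0,0],[0,0,0,0],[0,0,0,0]],
])

```text
t: 45.68
eef_pos: [0.4593, 0.3068, 0.0722]
ee_rot: [3.122, -0.02, -0.11]
force: [-3.1, -2.3, 8.7]
width: 0.026
gripper_force: 13.0
```

servo_tool([
  [[0,0,0.7,0],[0,0,0.7,0],[0,0,0.7,0],[0,0,0,0],[0,0,0,0],[0,0,0,0],[0,0,0,0],[0,0,0,0],[0,0,0,0],[0,0,0,0]],
])

```text
t: 46.52
eef_pos: [0.4602, 0.3068, 0.0715]
ee_rot: [3.122, -0.022, -0.109]
force: [-4.1, -3.7, 17.4]
width: 0.0263
gripper_force: 13.0
```

servo_tool([
  [[0,0,-1,0],[0,0,-1,0],[0,0,-1,0],[0,0,0,0],[0,0,0,0],[0,0,0,0],[0,0,0,0],[0,0,0,0],[0,0,0,0],[0,0,0,0]],
], grip_force=4)

```text
t: 47.35
eef_pos: [0.459, 0.3069, 0.0719]
ee_rot: [3.122, -0.02, -0.11]
force: [0.1, 0.1, -2.2]
width: 0.0259
gripper_force: 4.0
```

```bash
python3 scanfit.py e4|tail -5
```

```text
[0.459  0.3069 0.0719] [ 3.122 -0.02  -0.11 ] [ 0.1  0.1 -2.2] 0.02593324121570245 3.997199982404709 47.35
scene 569
top 32
('scene',) [(np.float64(0.678), np.float64(-0.05), 0.125), (np.float64(0.684), np.float64(-0.1), 0.135), (np.float64(0.693), np.float64(-0.1), 0.125), (np.float64(0.693), np.float64(-0.1), 0.115)]
('scene', 'top') [(np.float64(0.372), np.float64(-0.05), 0.125), (np.float64(0.375), np.float64(-0.1), 0.135), (np.float64(0.378), np.float64(-0.1), 0.115), (np.float64(0.379), np.float64(-0.1), 0.125)]
```

servo_tool([
  [[0,0,0.6,0],[0,0,0.6,0],[0,0,0.4,0],[0,0,0,0],[0,0,0,0],[0,0,0,0],[0,0,0,0],[0,0,0,0],[0,0,0,0],[0,0,0,0]],
], grip_force=3)

```text
t: 48.38
eef_pos: [0.4591, 0.3069, 0.0704]
ee_rot: [3.122, -0.02, -0.11]
force: [-2.0, -0.6, 3.9]
width: 0.0258
gripper_force: 3.0
```

servo_tool([
  [[0,0,0,0],[0,0,0,0],[0,0,0,0],[0,0,0,0],[0,0,0,0],[0,0,0,0],[0,0,0,0],[0,0,0,0],[0,0,0,0],[0,0,0,0]],
], claw=-0.6)

```text
t: 49.22
eef_pos: [0.4591, 0.3069, 0.0704]
ee_rot: [3.122, -0.02, -0.11]
force: [0.6, 0.5, -0.5]
width: 0.0699
gripper_force: 0.0
```

servo_tool([
  [[0,0,-5,0],[0,0,-10,0],[0,0,-20,0],[0,0,-25,0],[0,0,-25,0],[0,0,-25,0],[0,0,-25,0],[0,0,-20,0],[-20,0,0,0],[-20,0,0,0]],
])

```text
t: 50.05
eef_pos: [0.4171, 0.3151, 0.2269]
ee_rot: [3.125, -0.021, -0.111]
force: [-0.5, -0.4, -0.7]
width: 0.07
gripper_force: 0.0
```

```bash
python3 lidfit.py; python3 - <<'E'
from h import *
s=st();print(s["eef_pos"],s["force"],s["width"])
for c in("scene","top"):
    eyes.grab_frame(c)
    for n in("scanner","dock","bottle","mouse","rack"):print(c,n,[(np.round(x["position"],3),round(x["conf"],2)) for x in recognise(c,n)[:1]])
    m=mask(c,"scanner")
    if m is not None:
        print(cv2.boundingRect(m.astype(np.uint8)))
        if c=="scene":
            def f(v):
                rot=R.from_euler('z',-.105)*R.from_euler('xyz',[v[2],v[3],0]);return -iou(c,scan_pts([v[0],v[1],.006],rot)[1:],m)
            s0=np.array([.457,.309,0,0]);r=minimize(f,s0,method="Nelder-Mead",options=dict(initial_simplex=np.vstack([s0,s0+np.diag([.006,.006,.08,.08])])));print(np.round(r.x,3),r.fun)
E
```

```text
[-0.1238  0.3279  0.1529] [-0.5 -0.4 -0.7] 50.05
scene (np.float64(0.831), np.float64(2.4)) [np.float64(2.36), np.float64(2.44), np.float64(2.4)]
[(array([0.694, 0.052, 0.168]), 0.75)]
top (np.float64(0.952), np.float64(2.4)) [np.float64(2.44), np.float64(2.36), np.float64(2.4)]
[(array([0.678, 0.042, 0.168]), 0.59)]
[0.648 0.034 0.183]
[0.662 0.038 0.175]
[0.673 0.041 0.164]
[0.41701346 0.31475761 0.2250597 ] [-0.41383113 -0.28130703  0.15695983] 0.07027657603476406
scene scanner [(array([0.469, 0.313, 0.076]), 0.79)]
scene dock []
scene bottle [(array([0.682, 0.346, 0.101]), 0.6)]
scene mouse [(array([ 0.717, -0.317,  0.023]), 0.97)]
scene rack [(array([ 0.478, -0.318,  0.045]), 0.84)]
(373, 217, 31, 46)
[ 0.482  0.31   0.025 -0.185] -0.8301886792452831
top scanner [(array([0.462, 0.294, 0.068]), 0.9)]
top dock [(array([0.474, 0.282, 0.004]), 0.83)]
top bottle [(array([0.66 , 0.327, 0.098]), 0.85)]
top mouse [(array([ 0.707, -0.321,  0.022]), 0.69)]
top rack [(array([ 0.464, -0.323,  0.046]), 0.64)]
(137, 229, 26, 20)
```

servo_tool([
  [[-15,10,-10,0],[-20,20,-10,0],[-5,25,0,0],[0,25,0,0],[0,25,0,0],[0,25,0,0],[0,25,0,0],[0,15,0,0],[0,0,0,0],[0,0,0,0]],
])

```text
t: 51.88
eef_pos: [0.358, 0.1503, 0.2475]
ee_rot: [3.123, -0.02, -0.111]
force: [-0.5, 0.2, -0.2]
width: 0.0702
gripper_force: 0.0
```

```bash
python3 - <<'E'
from h import *
print(st()["eef_pos"])
for c,o,(hx,hy,hw,hh),(bx,by,bw,bh) in(("scene","pics/s0.png",(387,216,18,16),(368,240,36,32)),("top","pics/t0.png",(134,227,14,16),(146,226,18,22))):
    a=cv2.imread(o,0);b=cv2.cvtColor(eyes.grab_frame(c),cv2.COLOR_RGB2GRAY);m=mask(c,"scanner")
    up=lambda I:cv2.resize(I,None,fx=4,fy=4,interpolation=cv2.INTER_CUBIC)
    for n,(x,y,w,h) in(("handle top",(hx,hy,hw,hh)),("base",(bx,by,bw,bh))):
        r=cv2.matchTemplate(up(b[y-8:y+h+8,x-8:x+w+8]),up(a[y:y+h,x:x+w]),cv2.TM_CCOEFF_NORMED);_,v,_,l=cv2.minMaxLoc(r);print(c,n,"shift px",l[0]/4-8,l[1]/4-8,round(v,2))
    if m is not None: print(cv2.boundingRect(m.astype(np.uint8)),m.sum())
E
```

```text
[0.3579841  0.15029694 0.24750258]
scene handle top shift px 0.0 -1.25 0.99
scene base shift px -0.25 -0.25 0.96
top handle top shift px 0.25 1.0 0.98
top base shift px 0.25 1.0 0.86
(136, 229, 27, 20) 452
```

```bash
python3 -c "
from station import ticket
print(ticket.job_done())"
```

```text
the job is handed in; nothing more can be done
None
```

The job is handed in at about 52 s of the allowed 72: the lid rests open on its stop, the scanner was held about 10 cm from the middle of the label for about 2 s (estimated aim within a few degrees and about 10 mm), and it stands upright in its dock again with nothing else moved.

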